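Load the anaerobic dark box with culture dishes, lap its lid leaves and purge it

TASK

Lay every culture dish from the open bench between the green tray and the white box flat on the floor of the box, then shut its lid light-tight: the rebated left leaf down first, fully home, and the flanged right leaf last so that its flange laps over. Set the purge dial to the fifth click clockwise from the red zero bar, and then press the blue purge plunger right down to its stop for a moment and let it come back up. Leave the timer lying behind the dishes where it is.

Things in the scene. Friction and masses are not known exactly. Their poses are not given: they have to be found in the camera images.
- box: white insulated anaerobic dark incubation box, fixed; origin on the bench under the chamber's centre, x from its control side to its back, y left, z up. Chamber open upward: inside x -100..100, y -122..122 mm, walls 13 mm, floor at z 12, rim at z 80; room for four dishes at x +-45, y +-50. In front the control deck, x -209..-113, at z 64: dial at x -161, y 55, plunger at x -161, y -60
- rebated (a joint): hinge of the left (+y) lid leaf: 0 shut (limit), starts open at 1.6 to 1.8 rad. Stiff friction hinge, 0.3 N m, stays where left (leaf 0.35 kg); 3 to 6 N near its free edge moves it. Panel 226 mm long, 14 mm thick, to 113 mm from the hinge line, then a low steel tongue (the rebate, upper face 6 mm above the rim) to 134 mm, which must lie under the other leaf's flange
- flanged (a joint): hinge of the right (-y) lid leaf, of the same kind: 0 shut, starts open at 1.6 to 1.8 rad. Panel 226 mm long, 14 mm thick, to 133 mm from the hinge line; a flange along its upper edge goes on to 153 mm and laps over the other leaf's tongue. Shut first, it keeps the other leaf from shutting
- rebated_hinge (a point): middle of the left leaf's hinge line, on the rim at the outer left edge (y +135, z 80 mm of the box); the hinge line runs along the box's x. Shut, the leaf reaches from here to box -y; open, upward
- flanged_hinge (a point): middle of the right leaf's hinge line (y -135, z 80 mm of the box); shut, the leaf reaches from here to box +y
- rebated_push (a point): a free place on the left leaf's outer face (the upper one when it is shut), 97 mm from the hinge line, middle of its length; its z axis is the outward normal of the face
- flanged_push (a point): the same on the right leaf's outer face, 97 mm from the hinge line
- rebated_handle (a point): middle of the left leaf's bar handle: a 9 mm round bar, 74 mm long along the box's x, 35 mm off the outer face, 60 mm from the hinge line
- flanged_handle (a point): middle of the right leaf's bar handle, alike
- dial (a joint): purge dial, black pointer knob: 0 with the pointer at the red bar (zero), grows clockwise seen from above; one click every 30 degrees (0.5236 rad), eight clicks in all; a sprung ball pulls it into the nearest click and holds it (about 0.05 N m). Starts on click 0, 1 or 2. The fifth click is 2.618 rad
- dial_grip (a point): on the dial's axis, 24 mm above the deck, the height to grip. The knob's grip is an upright bar 12 mm wide, 42 mm long, from 9 to 33 mm above the deck; its x axis runs along the bar to the pointer end (white line), z up; pinch it across its y axis
- plunger (a joint): the purge plunger: 0 up, 0.014 m pressed to its stop; spring return (4 N at first, 9 N at the stop)
- plunger_top (a point): centre of the top of the blue plunger head, 29 mm in diameter, 38 mm above the deck when up; it is pressed straight down
- timer: a white digital timer lying on the bench behind the dishes, 64 by 70 mm, 20 mm tall, not part of the job; origin at the centre of its underside
- dish1_mid (a point): a culture dish on the bench between box and tray, to be loaded: clear petri dish with its lid on (the lid does not come off), beige or pink contents, round, 55 to 58 mm in diameter, 15 mm tall, 24 g; absent in some starts. The green tray beside them, rim 70 mm high, begins at y = -0.215. This point: at its centre, 7.5 mm above its underside; z up
- dish2_mid (a point): a culture dish on the bench between box and tray, to be loaded: clear petri dish with its lid on (the lid does not come off), beige or pink contents, round, 55 to 58 mm in diameter, 15 mm tall, 24 g; absent in some starts. The green tray beside them, rim 70 mm high, begins at y = -0.215. This point: at its centre, 7.5 mm above its underside; z up
- dish3_mid (a point): a culture dish on the bench between box and tray, to be loaded: clear petri dish with its lid on (the lid does not come off), beige or pink contents, round, 55 to 58 mm in diameter, 15 mm tall, 24 g; absent in some starts. The green tray beside them, rim 70 mm high, begins at y = -0.215. This point: at its centre, 7.5 mm above its underside; z up
- dish4_mid (a point): a culture dish on the bench between box and tray, to be loaded: clear petri dish with its lid on (the lid does not come off), beige or pink contents, round, 55 to 58 mm in diameter, 15 mm tall, 24 g; absent in some starts. The green tray beside them, rim 70 mm high, begins at y = -0.215. This point: at its centre, 7.5 mm above its underside; z up
Not all that is in view belongs to the job. What is shaped like the part that bears dish1_mid but turquoise is not meant.

How it is judged:
On the way, in this order (a step that is already met when the one before it is completed fails the run):
1. every dish lies flat on the floor of the chamber (x of dish1_mid in the frame of box between -0.09 and 0.09 m and y of dish1_mid in the frame of box between -0.11 and 0.11 m and z of dish1_mid in the frame of box between 0.012 and 0.028 m and angle between each of dish1_mid, dish2_mid, dish3_mid, dish4_mid's own z axis and vertical below 0.2 rad and x of dish2_mid in the frame of box between -0.09 and 0.09 m and y of dish2_mid in the frame of box between -0.11 and 0.11 m and z of dish2_mid in the frame of box between 0.012 and 0.028 m and x of dish3_mid in the frame of box between -0.09 and 0.09 m and y of dish3_mid in the frame of box between -0.11 and 0.11 m and z of dish3_mid in the frame of box between 0.012 and 0.028 m and x of dish4_mid in the frame of box between -0.09 and 0.09 m and y of dish4_mid in the frame of box between -0.11 and 0.11 m and z of dish4_mid in the frame of box between 0.012 and 0.028 m), for 0.2 s.
2. the rebated left leaf is shut while the flanged right leaf is still open (value of joint rebated below 0.03 rad and value of joint flanged above 0.3 rad), for 0.2 s.
3. the flanged right leaf is shut over it (value of joint each of rebated, flanged below 0.03 rad), for 0.2 s.
4. with both leaves shut and the dial on its fifth click, the plunger is pressed down to its stop (all of step 3 and value of joint plunger above 0.0125 m and value of joint dial between 2.418 and 2.818 rad), for 0.1 s.
At the end, for the whole second after the job is handed in: Every dish lies flat (within 0.2 rad) on the floor inside the chamber, both leaves are shut within 0.03 rad with the flange over the tongue, the dial rests on its fifth click (within 0.2 rad), and the plunger is up again (within 2 mm) (all of step 1 and all of step 3 and value of joint plunger below 0.002 m and value of joint dial between 2.418 and 2.818 rad); the robot touches nothing.
It fails at once if the timer is pushed about (more than 3 cm) (distance of timer from where it was at the start of the episode above 0.03 m).
Of dish1, dish2, dish3, dish4 only 2 to 4 are there at a start; the rules pass over those that are not, and their reading is None.
At some moment in a run one of dish1, dish2, dish3, dish4 may be knocked a few centimetres aside while the robot is not near it.
It also fails if it takes over 210 s, if anything falls off the work surface, if the arm or the gripper's body presses on something with over 40 N, if the wrist force passes 120 N, or if a joint passes its speed limit or range.

ROBOT

A 7-joint arm with a two-finger parallel gripper is mounted at the origin on a cart in front of the work surface, level with it; the furniture and walls round the work are solid. World frame = base frame: x ahead of the robot, y to its left, z up, the work surface at z = 0. Lengths are in m, angles in rad, forces in N, time in s.
With the tool pointing down it reaches from about 0.35 to 0.9 m from the base axis. Payload 8.1 kg.
Tool frame: the origin (TCP) lies midway between the tips of the shut fingers; the grasp point (between the pads) lies 19 mm behind it; z points along the fingers, y is the line along which they close (so a half turn about z gives the same grasp; the last joint's range is limited). The gripper opens to 92 mm and grips with 3 to 60 N. Pads are 19 mm wide; open, the fingers measure 130 mm over their backs; the gripper's body (75 mm by 190 mm) begins 47 mm behind the grasp point.
Start: joints at [1.18, 0.434, 0.025, 1.573, -0.012, 1.134, -0.075], TCP at [0.177, -0.599, 0.227] pointing down, gripper open.
Joint ranges: [-2.62, 2.62], [-0.44, 2.09], [-1.27, 1.32], [0.08, 2.57], [-1.32, 4.46], [0.12, 2], [-2.74, 2.74]. Speed limits (rad/s): [2.22, 2.22, 3.01, 3.01, 3.14, 3.14, 3.14].

INTERFACE

Orientations are given as a rotation vector (axis times angle).
In Python, from cell import arm gives the robot as it stands.
- The arm moves only by the tool send_rows, never from a script. Its argument "increments" is a list of rows, each a list of 3 entries, a list of its own where there are three numbers: the finger opening in cm, from 0 to 9.18, then the shift along the tool's x, y, z in cm, then the turn, a rotation vector about the tool's x, y, z in rad. A call has 1 to 5 rows; each row shifts and turns the commanded pose from where the row before left it, along the tool's axes as they then stand; what a row does not reach is not made up. A row lasts 1/10 s, in which the tool goes at most 50 mm and 8.59 degrees, less where a joint would pass 70% of its speed; a pose out of reach is approached as far as the arm can. A call is refused whole if a number of a shift passes 5 or a number of a turn 0.15, either way. A call with a gripper value outside its range is refused whole. The fingers move at their own pace and stop on an object; "force" is the grip in N (left out, the last holds). Time passes only in rows, so rows that do not move let the fingers close. It gives the time, the measured TCP pose, the force, the opening and the grip force at its end, in the units of the state.
- arm.observe(): the state, without advancing time (a new reading comes with each control period).
- arm.get_image(name): name is "side" or "top"; returns the picture (384x512x3 uint8, red, green, blue); there is no depth.
- arm.camera_params(name): a dict with "camera_matrix" (3x3 intrinsics, pixels), "k1" (the pictures are not rectified: a ray, as slopes to the right and down, at radius r is drawn at 1 + k1 r^2 times it, then the intrinsics apply), "R" (3x3) and "t" (3): a world point X has camera coordinates R X + t. Camera axes: x right, y down, z forward; pixel columns grow to the right and rows downward; lengths in m; the calibration is good to about 2 mm. A picture is of the moment at which its call begins. camera_params takes no time and is no camera call.
- arm.sign_off(): hands the job in; it is judged then, once.
The state is a dict: "clock": time; "joints": joint angles; "dq": joint speeds; "joint_efforts": joint torques, N m; "position": TCP position; "ee_rot": TCP orientation; "force": force on the tool from outside, world axes, zero at the start; "ft_torque": the same for the moment, N m; "width": opening from 0.0 (shut) to 1.0 (fully open); "gripper_force": force on a finger pad.
Only numpy, scipy, OpenCV 4.12 (cv2) and the standard library are available. Lean on these libraries where they do the work, as an engineer would, in place of code of your own. Each camera call takes 0.05 s, during which the arm holds its last target. There are 200 camera calls.

## Working session

There is one attempt and no reset: what is moved stays moved. The work goes in short steps, Python scripts to look and compute and a tool call to move; the robot and the scene stay as the last step left them, time stands still between calls to the robot, and variables do not carry over. Pictures are saved under pics/ and viewed, at most 17 in all, crops included, and the job is handed in when it is done.

Besides the shell and the picture viewer there is one more tool, called after "Request:" as name([rows], argument=value, ...), one row to a line, values as JSON. send_rows: Moves the arm, as the interface text tells. Its arguments: {"type":"object","properties":{"increments":{"type":"array"},"force":{"type":"number"}},"required":["increments"]}

```bash
mkdir -p pics; ls
python3 - <<'E'
from cell import arm
import cv2
for n in("top","side"):
    cv2.imwrite(f"pics/{n}0.png",arm.get_image(n)[:,:,::-1])
    print(arm.camera_params(n))
print(arm.observe())
E
```

```text
pics
{'camera_matrix': array([[454.61396081,   0.        , 262.5905591 ],
       [  0.        , 454.61396081, 190.19887201],
       [  0.        ,   0.        ,   1.        ]]), 'k1': -0.15759937172928942, 'R': array([[ 0.10304389, -0.99466972,  0.00375443],
       [-0.96983983, -0.1013084 , -0.22169192],
       [ 0.2208906 ,  0.0192028 , -0.97510953]]), 't': array([0.10650695, 0.5832477 , 1.13149845])}
{'camera_matrix': array([[358.73447922,   0.        , 258.2495581 ],
       [  0.        , 358.73447922, 194.46907527],
       [  0.        ,   0.        ,   1.        ]]), 'k1': -0.07228657946246525, 'R': array([[ 0.91562141,  0.40193315,  0.00933659],
       [ 0.27271838, -0.60386628, -0.74897944],
       [-0.29540162,  0.68832787, -0.66252745]]), 't': array([-0.57854725,  0.0412557 ,  0.98702334])}
{'clock': 0.1, 'joints': array([ 1.18038283,  0.43516396,  0.02495791,  1.57398872, -0.01160909,
        1.13399942, -0.07510067]), 'dq': array([-0.00124713, -0.00097066,  0.000188  , -0.00226502,  0.00042613,
       -0.00129023, -0.00032141]), 'joint_efforts': array([ 3.50725764e-03, -6.69130397e+01,  9.88287963e-01, -3.15148079e+01,
       -6.04436570e-02,  3.73067544e-02,  1.09717762e-04]), 'position': array([ 0.17724337, -0.59886993,  0.22602337]), 'ee_rot': array([-3.10776761e+00, -4.50247332e-01,  4.95018301e-04]), 'force': array([-0.36222276,  1.1086495 , -0.29799504]), 'ft_torque': array([ 0.02859121, -0.02850204, -0.02589957]), 'gripper_force': 0.0, 'width': 0.999701552443446}
```

View pics/top0.png

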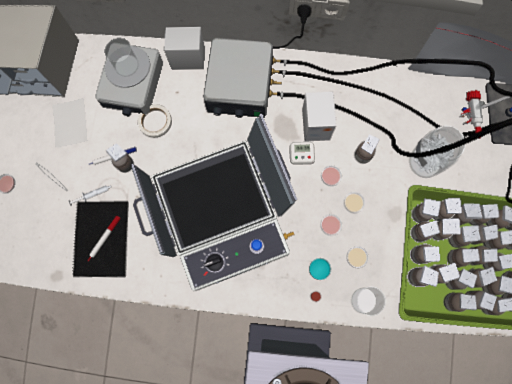

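View pics/side0.png

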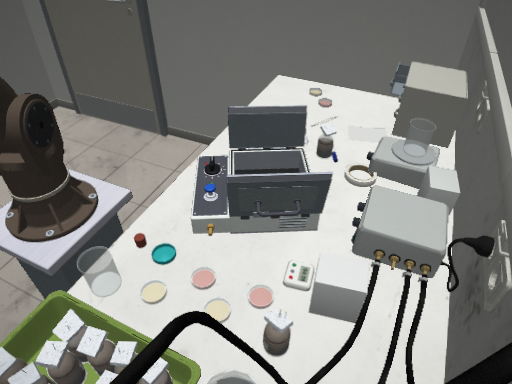

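```bash
cat > h.py <<'E'
import numpy as np, cv2
from scipy.spatial.transform import Rotation as Ro
from cell import arm
def ray(cam,u,v):
    p=arm.camera_params(cam);K=p["camera_matrix"];d=np.array([p["k1"],0,0,0,0.])
    q=cv2.undistortPoints(np.array([[[u,v]]],float),K,d,None,None)[0,0]
    return -p["R"].T@p["t"], p["R"].T@np.array([q[0],q[1],1])
def onz(cam,u,v,z):
    c,d=ray(cam,u,v);return c+d*(z-c[2])/d[2]
def proj(cam,X):
    p=arm.camera_params(cam)
    return cv2.projectPoints(np.atleast_2d(np.array(X,float)),cv2.Rodrigues(p["R"])[0],p["t"],p["camera_matrix"],np.array([p["k1"],0,0,0,0.]))[0][:,0]
def crop(cam,name,x0,y0,x1,y1,s,pts=None):
    im=arm.get_image(cam)[:,:,::-1].copy()
    c=cv2.resize(im[y0:y1,x0:x1],None,fx=s,fy=s,interpolation=cv2.INTER_CUBIC)
    if pts is not None:
        for u,v in proj(cam,pts): cv2.circle(c,(int((u-x0+.5)*s),int((v-y0+.5)*s)),2,(0,255,0),-1)
    cv2.imwrite(f"pics/{name}.png",c); return im
E
python3 - <<'E'
from h import *
crop("top","c1",120,100,320,300,3)
for u,v in[(331,176),(354,203),(331,225),(357,257),(319,268),(302,153),(405,256),(367,300),(316,296)]: print(u,v,onz("top",u,v,.012).round(3))
print("dial",onz("top",214,262,.09),"pl",onz("top",257,245,.1))
E
```

```text
331 176 [ 0.641 -0.018  0.012]
354 203 [ 0.571 -0.087  0.012]
331 225 [ 0.504 -0.028  0.012]
357 257 [ 0.424 -0.105  0.012]
319 268 [ 0.385 -0.004  0.012]
302 153 [0.699 0.068 0.012]
405 256 [ 0.439 -0.237  0.012]
367 300 [ 0.312 -0.139  0.012]
316 296 [ 0.311 -0.003  0.012]
dial [0.36774149 0.26765915 0.09      ] pl [0.42050541 0.16502145 0.1       ]
```

View pics/c1.png

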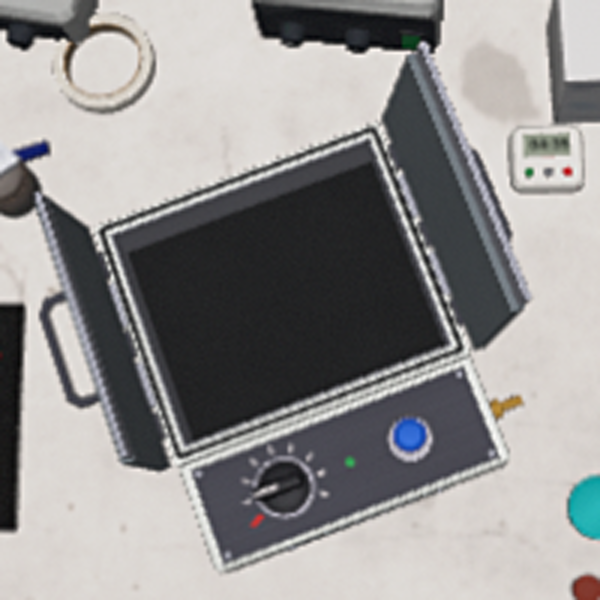

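```bash
cat >> h.py <<'E'
def bw(P,b):
    P=np.atleast_2d(np.array(P,float));c,s=np.cos(b[2]),np.sin(b[2])
    return np.c_[b[0]+c*P[:,0]-s*P[:,1],b[1]+s*P[:,0]+c*P[:,1],P[:,2]]
E
python3 - <<'E'
from h import *
from scipy.optimize import least_squares
M=np.array([[-161,55,97],[-161,-60,102],[113,135,80],[113,-135,80],[-100,122,80],[-100,-122,80],[-209,135,64],[-209,-135,64]])/1000
U=np.array([[285,486],[409,436],[100,230],[378,128],[183,448],[457,347],[225,570],[506,463]])/3+[120,100]
r=least_squares(lambda b:(proj("top",bw(M,b))-U).ravel(),[.53,.26,.3],loss="soft_l1")
print(r.x.tolist(),(r.fun.reshape(-1,2)).round(1).tolist())
b=r.x
# dial tips
dc=bw([[-.161,.055,.097]],b)[0]
tip=onz("top",*(np.array([252,493])/3+[120,100]),.097)
red=onz("top",*(np.array([257,520])/3+[120,100]),.064)
for n,q in(("tip",tip),("red",red)):
    d=q-dc;print(n,d.round(4),np.degrees(np.arctan2(d[1],d[0])))
# leaf angles: free edge mid corners top
im=crop("top","c2",120,100,320,300,3,bw(M,b))
# dishes centroid via segmentation
im=arm.get_image("top")[:,:,::-1]
hsv=cv2.cvtColor(im,cv2.COLOR_BGR2HSV)
m=((hsv[...,1]>45)&(hsv[...,2]>150)&((hsv[...,0]<28)|(hsv[...,0]>170))).astype(np.uint8)
n,l,s,c=cv2.connectedComponentsWithStats(m)
for i in range(1,n):
    if s[i,4]>100: print(s[i],c[i].round(1),onz("top",*c[i],.012).round(4))
E
```

```text
[0.5349956057168807, 0.29054991480994263, 0.47246672655772853] [[-0.8, 0.3], [1.1, 0.3], [-1.9, -0.9], [0.9, -2.3], [1.0, 0.3], [-0.9, -0.0], [-2.5, 2.1], [2.9, -0.4]]
tip [-0.0077  0.0247 -0.    ] 107.33076189835856
red [-0.0284  0.0219 -0.033 ] 142.30526534824403
[322 168  18  17 231] [330.6 175.7] [ 0.6421 -0.0168  0.012 ]
[  0 176  13  16 175] [  5.8 183.4] [0.5236 0.9155 0.012 ]
[346 194  17  17 224] [353.6 202.4] [ 0.573  -0.0856  0.012 ]
[322 216  18  18 251] [330.4 224.6] [ 0.505 -0.026  0.012]
[348 248  18  18 247] [356.9 256.9] [ 0.4243 -0.1042  0.012 ]
```

View pics/c2.png

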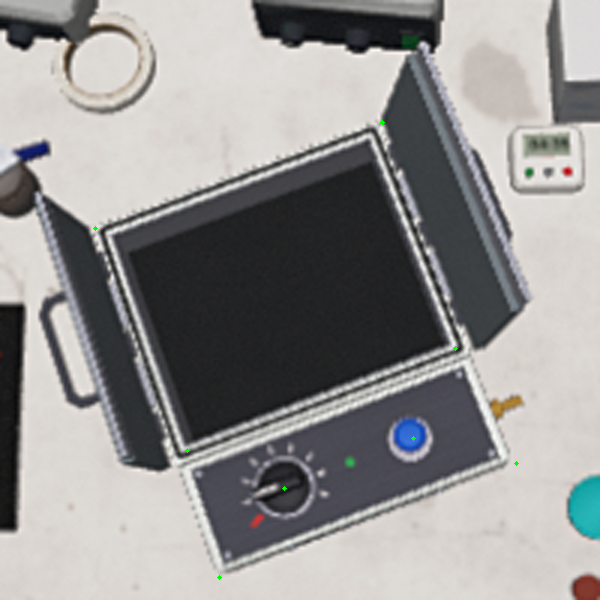

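Run:
```python
from h import *
b=[.535,.2905,.4725]
for u,v in[(309,139),(335,139),(302,153),(366,156)]: print(u,v,onz("top",u,v,0.).round(3))
D=np.array([[.6421,-.0168,.012],[.573,-.0856,.012],[.505,-.026,.012],[.4243,-.1042,.012]])
print(proj("side",D).round(1).tolist())
im=arm.get_image("side")[:,:,::-1]
hsv=cv2.cvtColor(im,cv2.COLOR_BGR2HSV)
m=((hsv[...,1]>45)&(hsv[...,2]>150)&((hsv[...,0]<28)|(hsv[...,0]>170))).astype(np.uint8)
n,l,s,c=cv2.connectedComponentsWithStats(m)
for i in range(1,n):
    if s[i,4]>80: print(s[i],c[i].round(1),onz("side",*c[i],.012).round(4))
P=np.array([[-161,55,97],[-161,-60,102],[-113,135,64],[-113,-135,64],[-209,135,64],[-209,-135,64]])/1000
print(proj("side",bw(P,b)).round(1).tolist())
crop("side","s1",180,90,340,240,4,bw(P,b))
crop("top","t1",190,240,280,295,8,bw([[-.161,.055,.097],[-.161,.055,.064],[-.161,-.06,.102]],b))
s=arm.observe();R=Ro.from_rotvec(s["ee_rot"]).as_matrix();print(R.round(3))
```

```text
309 139 [0.747 0.051 0.   ]
335 139 [ 0.756 -0.024  0.   ]
302 153 [0.703 0.067 0.   ]
366 156 [ 0.714 -0.116  0.   ]
[[259.5, 294.2], [216.5, 308.3], [202.7, 276.1], [153.1, 290.1]]
[193 270  21  17 262] [203.  277.9] [ 0.5082 -0.03    0.012 ]
[250 288  22  17 304] [260.4 296.2] [ 0.6458 -0.0206  0.012 ]
[[209.8, 161.4], [207.7, 186.7], [227.8, 154.1], [227.2, 217.6], [195.9, 155.0], [188.0, 218.9]]
[[ 0.959  0.284 -0.   ]
 [ 0.284 -0.959  0.   ]
 [-0.    -0.    -1.   ]]
```

View pics/s1.png

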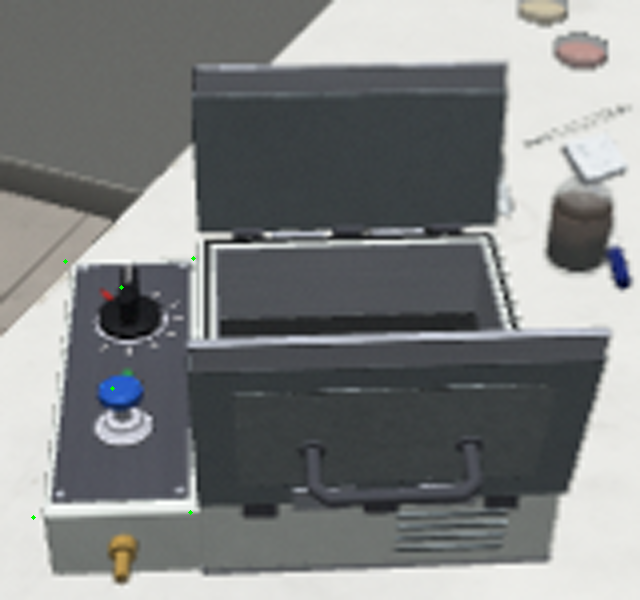

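View pics/t1.png

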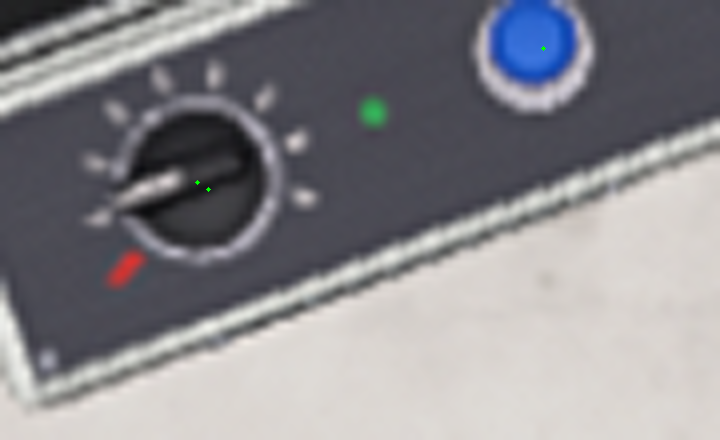

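Run:
```python
from h import *
from scipy.optimize import least_squares
T=[((-161,55,70),(215,262.2)),((-161,-60,102),(256.6,245)),((113,135,80),(153.3,176.7)),((113,-135,80),(246,142.7)),((-209,135,64),(194.6,290.5)),((-209,-135,64),(288.5,254.3))]
S=[((-161,55,70),(212.7,169.3)),((-161,-60,102),(210.2,187)),((-209,135,64),(199.3,156.2)),((-209,-135,64),(191.7,217))]
def f(p,w=1):
    out=[]
    for cam,L in(("top",T),("side",S)):
        M=np.array([a for a,_ in L],float)/1000
        m=abs(M[:,1])==.135; M[m,1]*=p[3]
        out.append(proj(cam,bw(M,p))-np.array([q for _,q in L]))
    return np.concatenate(out).ravel()
r=least_squares(f,[.53,.29,.47,1.],loss="soft_l1")
print(r.x.tolist(),r.fun.reshape(-1,2).round(1).tolist())
b=r.x
print("dial",bw([[-.161,.055,.088]],b),"pl",bw([[-.161,-.06,.102]],b))
P=np.array([[22,78],[-22,26],[22,-26],[-22,-78]])/1000
print(bw(np.c_[P,np.zeros(4)],b).round(4))
for q in[(.9994*.644,-.0185),(.573,-.0856),(.5065,-.028),(.4243,-.1042)]:
    c,s=np.cos(b[2]),np.sin(b[2]);d=np.array(q)-b[:2];print(q,"box",(c*d[0]+s*d[1]).round(4),(-s*d[0]+c*d[1]).round(4))
```

```text
[0.5376793092409958, 0.2917983920362273, 0.4699209091593368, 0.9552761558346473] [[-0.2, -0.3], [0.3, -0.4], [-0.0, -2.9], [-1.4, -2.4], [-0.4, -0.4], [0.3, -0.4], [-1.0, -0.3], [-1.4, -0.5], [-2.5, -0.2], [-2.4, -0.0]]
dial [[0.36922618 0.26793328 0.088     ]] pl [[0.42129999 0.16539881 0.102     ]]
[[0.522  0.3713 0.    ]
 [0.5063 0.305  0.    ]
 [0.5691 0.2786 0.    ]
 [0.5534 0.2123 0.    ]]
(0.6436136, -0.0185) box -0.0461 -0.3246
(0.573, -0.0856) box -0.1394 -0.3525
(0.5065, -0.028) box -0.1726 -0.271
(0.4243, -0.1042) box -0.2804 -0.3017
```

```bash
cat >> h.py <<'E'
B=np.array([.537,.2915,.470])
def plan(way,pose=None,dec=1):
    """way: list of (x,y,z,yaw of tool x, grip cm, rows). prints rows, tool pointing down (levels only yaw)."""
    if pose is None:
        s=arm.observe();R=Ro.from_rotvec(s["ee_rot"]).as_matrix();p=s["position"];yw=np.arctan2(R[1,0],R[0,0])
        print("at",p.round(4),"yaw",yw.round(3),"tilt",R[:,2].round(3))
    else: p=np.array(pose[:3],float);yw=pose[3]
    p=np.array(p,float)
    for x,y,z,w,g,n in way:
        rows=[];g0=p.copy();tgt=np.array([x,y,z]);w0=yw
        for i in range(1,n+1):
            d=(g0+(tgt-g0)*i/n-p)*100
            c,s=np.cos(yw),np.sin(yw)
            t=np.round([c*d[0]+s*d[1],s*d[0]-c*d[1],-d[2]],dec)
            r=np.round(-((w0+(w-w0)*i/n)-yw),2)
            p=p+np.array([c*t[0]+s*t[1],s*t[0]-c*t[1],-t[2]])/100; yw-=r
            rows.append([g,(t+0.).tolist(),[0,0,float(r)]])
        for k in range(0,n,5): print(rows[k:k+5])
    print("end",p.round(4),round(yw,3))
E
python3 - <<'E'
from h import *
plan([(.424,-.104,.20,np.radians(50),8,13),(.424,-.104,.05,np.radians(50),8,5)])
E
```

```text
at [ 0.1773 -0.5993  0.2266] yaw 0.288 tilt [-0.  0. -1.]
[[8, [2.9, -3.1, 0.2], [0, 0, -0.04]], [8, [3.0, -3.0, 0.2], [0, 0, -0.05]], [8, [3.2, -2.9, 0.2], [0, 0, -0.04]], [8, [3.3, -2.7, 0.2], [0, 0, -0.05]], [8, [3.4, -2.5, 0.2], [0, 0, -0.04]]]
[[8, [3.5, -2.4, 0.2], [0, 0, -0.05]], [8, [3.6, -2.2, 0.2], [0, 0, -0.04]], [8, [3.7, -2.1, 0.2], [0, 0, -0.05]], [8, [3.8, -1.9, 0.2], [0, 0, -0.04]], [8, [3.9, -1.8, 0.2], [0, 0, -0.05]]]
[[8, [4.0, -1.5, 0.3], [0, 0, -0.04]], [8, [4.0, -1.4, 0.2], [0, 0, -0.05]], [8, [4.1, -1.2, 0.2], [0, 0, -0.04]]]
[[8, [0.0, 0.0, 3.0], [0, 0, -0.0]], [8, [0.0, 0.0, 3.0], [0, 0, -0.0]], [8, [0.0, 0.0, 3.0], [0, 0, -0.0]], [8, [0.0, 0.0, 3.0], [0, 0, -0.0]], [8, [0.0, 0.0, 3.0], [0, 0, -0.0]]]
end [ 0.4237 -0.1038  0.0496] 0.868
```

Request:
send_rows([
  [8, [2.9, -3.1, 0.2], [0, 0, -0.04]],
  [8, [3.0, -3.0, 0.2], [0, 0, -0.05]],
  [8, [3.2, -2.9, 0.2], [0, 0, -0.04]],
  [8, [3.3, -2.7, 0.2], [0, 0, -0.05]],
  [8, [3.4, -2.5, 0.2], [0, 0, -0.04]],
])

```text
clock: 0.9
position: [0.273, -0.4073, 0.2168]
ee_rot: [3.04, 0.792, 0.0]
force: [0.6, -0.0, -0.5]
width: 0.869
gripper_force: 0.0
```

Request:
send_rows([
  [8, [3.5, -2.4, 0.2], [0, 0, -0.05]],
  [8, [3.6, -2.2, 0.2], [0, 0, -0.04]],
  [8, [3.7, -2.1, 0.2], [0, 0, -0.05]],
  [8, [3.8, -1.9, 0.2], [0, 0, -0.04]],
  [8, [3.9, -1.8, 0.2], [0, 0, -0.05]],
])

```text
clock: 1.4
position: [0.3672, -0.2167, 0.207]
ee_rot: [2.929, 1.134, 0.001]
force: [1.3, -0.0, -0.1]
width: 0.873
gripper_force: 0.0
```

Request:
send_rows([
  [8, [4.0, -1.5, 0.3], [0, 0, -0.04]],
  [8, [4.0, -1.4, 0.2], [0, 0, -0.05]],
  [8, [4.1, -1.2, 0.2], [0, 0, -0.04]],
  [8, [0, 0, 0], [0, 0, 0]],
  [8, [0, 0, 0], [0, 0, 0]],
])

```text
clock: 1.9
position: [0.4239, -0.1032, 0.1997]
ee_rot: [2.849, 1.324, -0.0]
force: [-0.8, 0.3, -1.0]
width: 0.879
gripper_force: 0.0
```

Run:
```python
from h import *
plan([(.424,-.104,.045,np.radians(50),8,5),(.424,-.104,.004,np.radians(50),8,3)])
print(arm.observe()["joints"].round(2))
```

```text
at [ 0.4239 -0.1032  0.1997] yaw 0.87 tilt [-0. -0. -1.]
[[8, [0.0, 0.0, 3.1], [0, 0, -0.0]], [8, [0.0, 0.0, 3.1], [0, 0, -0.0]], [8, [0.0, 0.0, 3.1], [0, 0, -0.0]], [8, [0.0, 0.0, 3.1], [0, 0, -0.0]], [8, [-0.1, 0.1, 3.1], [0, 0, -0.0]]]
[[8, [0.0, 0.0, 1.4], [0, 0, -0.0]], [8, [0.0, 0.0, 1.3], [0, 0, -0.0]], [8, [0.0, 0.0, 1.4], [0, 0, -0.0]]]
end [ 0.424  -0.1046  0.0037] 0.87
[ 0.47  0.19 -0.41  2.02  0.09  0.95 -0.68]
```

Request:
send_rows([
  [8, [0, 0, 3.1], [0, 0, 0]],
  [8, [0, 0, 3.1], [0, 0, 0]],
  [8, [0, 0, 3.1], [0, 0, 0]],
  [8, [0, 0, 3.1], [0, 0, 0]],
  [8, [-0.1, 0.1, 3.1], [0, 0, 0]],
])

```text
clock: 2.4
position: [0.4233, -0.1071, 0.0437]
ee_rot: [2.852, 1.316, -0.0]
force: [1.3, -1.2, 0.0]
width: 0.873
gripper_force: 0.0
```

Request:
send_rows([
  [8, [0, 0, 1.4], [0, 0, 0]],
  [8, [0, 0, 1.3], [0, 0, 0]],
  [8, [0, 0, 1.4], [0, 0, 0]],
  [8, [0, 0, 0], [0, 0, 0]],
])

```text
clock: 2.8
position: [0.4223, -0.1068, 0.0025]
ee_rot: [-2.852, -1.317, 0.004]
force: [-0.2, 0.4, 0.2]
width: 0.868
gripper_force: 0.0
```

Request:
send_rows([
  [4, [0, 0, 0], [0, 0, 0]],
  [4, [0, 0, 0], [0, 0, 0]],
  [4, [0, 0, 0], [0, 0, 0]],
  [4, [0, 0, 0], [0, 0, 0]],
  [4, [0, 0, 0], [0, 0, 0]],
], force=10)

```text
clock: 3.3
position: [0.4242, -0.1055, 0.0042]
ee_rot: [2.85, 1.32, 0.001]
force: [-1.1, -0.7, 6.3]
width: 0.59
gripper_force: 10.0
```

Run:
```python
from h import *
def T(bx,by,z): return bw([[bx,by,z]],B)[0]
a=arm.observe()["position"]
Y=B[2]+np.pi/2
p=T(-.022,.078,.25); q=T(-.022,.078,.024)
m=(.45,.05,.26)
plan([(a[0],a[1],.20,.87,4,4),(*m,1.15,4,5),(*p,Y,4,6),(p[0],p[1],.15,Y,4,3),(q[0],q[1],q[2],Y,4,6)])
```

```text
at [ 0.4242 -0.1055  0.0042] yaw 0.868 tilt [ 0.001 -0.    -1.   ]
[[4, [0.0, 0.0, -4.9], [0, 0, -0.0]], [4, [0.0, 0.0, -4.9], [0, 0, -0.0]], [4, [0.0, 0.0, -4.9], [0, 0, -0.0]], [4, [0.0, 0.0, -4.9], [0, 0, -0.0]]]
[[4, [2.7, -1.6, -1.2], [0, 0, -0.06]], [4, [2.8, -1.5, -1.2], [0, 0, -0.05]], [4, [2.9, -1.3, -1.2], [0, 0, -0.06]], [4, [2.9, -1.1, -1.2], [0, 0, -0.06]], [4, [3.0, -1.0, -1.2], [0, 0, -0.05]]]
[[4, [4.8, -1.6, 0.2], [0, 0, -0.15]], [4, [5.0, -0.8, 0.1], [0, 0, -0.15]], [4, [5.0, -0.1, 0.2], [0, 0, -0.15]], [4, [5.0, 0.7, 0.2], [0, 0, -0.15]], [4, [4.9, 1.4, 0.2], [0, 0, -0.14]]]
[[4, [4.6, 2.1, 0.1], [0, 0, -0.15]]]
[[4, [0.0, 0.0, 3.3], [0, 0, -0.0]], [4, [0.0, 0.0, 3.4], [0, 0, -0.0]], [4, [0.0, 0.0, 3.3], [0, 0, -0.0]]]
[[4, [0.0, 0.0, 2.1], [0, 0, -0.0]], [4, [0.0, 0.0, 2.1], [0, 0, -0.0]], [4, [0.0, 0.0, 2.1], [0, 0, -0.0]], [4, [0.0, 0.0, 2.1], [0, 0, -0.0]], [4, [0.0, 0.0, 2.1], [0, 0, -0.0]]]
[[4, [0.0, 0.0, 2.1], [0, 0, -0.0]]]
end [0.4822 0.3515 0.0242] 2.038
```

Request:
send_rows([
  [4, [0, 0, -4.9], [0, 0, 0]],
  [4, [0, 0, -4.9], [0, 0, 0]],
  [4, [0, 0, -4.9], [0, 0, 0]],
  [4, [0, 0, -4.9], [0, 0, 0]],
])

```text
clock: 3.7
position: [0.4232, -0.1049, 0.2018]
ee_rot: [-2.85, -1.321, -0.0]
force: [1.0, -1.4, -0.4]
width: 0.59
gripper_force: 10.0
```

Request:
send_rows([
  [4, [2.7, -1.6, -1.2], [0, 0, -0.06]],
  [4, [2.8, -1.5, -1.2], [0, 0, -0.05]],
  [4, [2.9, -1.3, -1.2], [0, 0, -0.06]],
  [4, [2.9, -1.1, -1.2], [0, 0, -0.06]],
  [4, [3.0, -1.0, -1.2], [0, 0, -0.05]],
])

```text
clock: 4.2
position: [0.4491, 0.0514, 0.2603]
ee_rot: [2.636, 1.708, -0.0]
force: [0.0, 0.3, -0.9]
width: 0.587
gripper_force: 10.0
```

Request:
send_rows([
  [4, [4.8, -1.6, 0.2], [0, 0, -0.15]],
  [4, [5.0, -0.8, 0.1], [0, 0, -0.15]],
  [4, [5.0, -0.1, 0.2], [0, 0, -0.15]],
  [4, [5.0, 0.7, 0.2], [0, 0, -0.15]],
  [4, [4.9, 1.4, 0.2], [0, 0, -0.14]],
])

```text
clock: 4.7
position: [0.4758, 0.3003, 0.2507]
ee_rot: [1.836, 2.549, -0.0]
force: [0.9, -1.1, -0.2]
width: 0.59
gripper_force: 10.0
```

Request:
send_rows([
  [4, [4.6, 2.1, 0.1], [0, 0, -0.15]],
  [4, [0, 0, 0], [0, 0, 0]],
  [4, [0, 0, 0], [0, 0, 0]],
  [4, [0, 0, 0], [0, 0, 0]],
])

```text
clock: 5.1
position: [0.4815, 0.3472, 0.2495]
ee_rot: [1.649, 2.673, -0.002]
force: [0.1, 0.3, -0.4]
width: 0.589
gripper_force: 10.0
```

Run:
```python
from h import *
Y=B[2]+np.pi/2
p=bw([[-.022,.078,.25]],B)[0]
plan([(p[0],p[1],.15,Y,4,3),(p[0],p[1],.020,Y,4,6)])
print(arm.observe()["width"],arm.observe()["joints"].round(2))
cv2.imwrite("pics/side1.png",arm.get_image("side")[:,:,::-1])
```

```text
at [0.4815 0.3472 0.2495] yaw 2.036 tilt [-0.    -0.001 -1.   ]
[[4, [0.1, 0.1, 3.3], [0, 0, -0.0]], [4, [0.1, 0.0, 3.3], [0, 0, -0.0]], [4, [0.1, 0.1, 3.4], [0, 0, -0.0]]]
[[4, [0.0, 0.0, 2.2], [0, 0, -0.0]], [4, [0.0, 0.0, 2.1], [0, 0, -0.0]], [4, [0.0, 0.0, 2.2], [0, 0, -0.0]], [4, [0.0, 0.0, 2.1], [0, 0, -0.0]], [4, [0.0, 0.0, 2.2], [0, 0, -0.0]]]
[[4, [0.0, 0.0, 2.2], [0, 0, -0.0]]]
end [0.482  0.3507 0.0195] 2.036
0.5887712597668739 [-0.17  0.49 -0.8   1.57  0.36  1.24 -0.57]
```

View pics/side1.png

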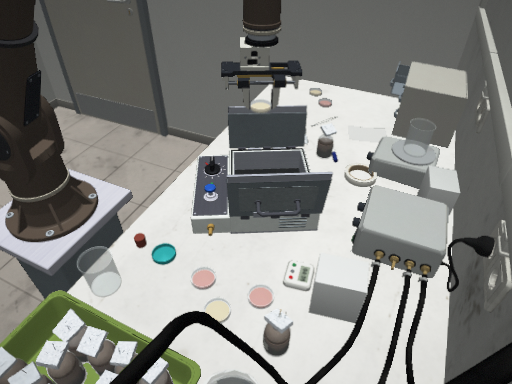

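Request:
send_rows([
  [4, [0.1, 0.1, 3.3], [0, 0, 0]],
  [4, [0.1, 0, 3.3], [0, 0, 0]],
  [4, [0.1, 0.1, 3.4], [0, 0, 0]],
  [4, [0, 0, 2.2], [0, 0, 0]],
  [4, [0, 0, 2.1], [0, 0, 0]],
])

```text
clock: 5.65
position: [0.4824, 0.3497, 0.1059]
ee_rot: [1.651, 2.672, -0.002]
force: [0.4, -0.4, -0.2]
width: 0.584
gripper_force: 10.0
```

Request:
send_rows([
  [4, [0, 0, 2.2], [0, 0, 0]],
  [4, [0, 0, 2.1], [0, 0, 0]],
  [4, [0, 0, 2.2], [0, 0, 0]],
  [4, [0, 0, 1.8], [0, 0, 0]],
  [4, [0, 0, 0.4], [0, 0, 0]],
])

```text
clock: 6.15
position: [0.4819, 0.3492, 0.0184]
ee_rot: [1.65, 2.673, -0.005]
force: [0.3, 0.1, 0.3]
width: 0.59
gripper_force: 10.0
```

Request:
send_rows([
  [4, [0, 0, 0], [0, 0, 0]],
  [4, [0, 0, 0], [0, 0, 0]],
])

```text
clock: 6.35
position: [0.4826, 0.3518, 0.021]
ee_rot: [1.648, 2.674, 0.002]
force: [0.8, 0.3, -0.4]
width: 0.587
gripper_force: 10.0
```

Request:
send_rows([
  [4, [0, 0, 0.3], [0, 0, 0]],
  [7, [0, 0, 0], [0, 0, 0]],
  [7, [0, 0, 0], [0, 0, 0]],
  [7, [0, 0, 0], [0, 0, 0]],
])

```text
clock: 6.75
position: [0.4819, 0.352, 0.0171]
ee_rot: [1.647, 2.675, 0.001]
force: [-0.2, -0.1, -0.5]
width: 0.752
gripper_force: 0.0
```

Run:
```python
from h import *
Y=2.04
a=arm.observe()["position"]
plan([(a[0],a[1],.27,Y,7,6),(.506,-.027,.25,Y,7,8),(.506,-.027,.004,Y,7.5,7)])
```

```text
at [0.4819 0.352  0.0171] yaw 2.038 tilt [ 0.  0. -1.]
[[7, [0.0, 0.0, -4.2], [0, 0, -0.0]], [7, [0.0, 0.0, -4.2], [0, 0, -0.0]], [7, [0.0, 0.0, -4.2], [0, 0, -0.0]], [7, [0.0, 0.0, -4.3], [0, 0, -0.0]], [7, [0.0, 0.0, -4.2], [0, 0, -0.0]]]
[[7, [0.0, 0.0, -4.2], [0, 0, -0.0]]]
[[7, [-4.4, -1.9, 0.3], [0, 0, -0.0]], [7, [-4.3, -1.8, 0.2], [0, 0, -0.0]], [7, [-4.4, -1.9, 0.3], [0, 0, -0.0]], [7, [-4.4, -1.9, 0.2], [0, 0, -0.0]], [7, [-4.3, -1.8, 0.3], [0, 0, -0.0]]]
[[7, [-4.4, -1.9, 0.2], [0, 0, -0.0]], [7, [-4.4, -1.8, 0.3], [0, 0, -0.0]], [7, [-4.3, -1.9, 0.2], [0, 0, -0.0]]]
[[7.5, [0.0, 0.0, 3.5], [0, 0, -0.0]], [7.5, [0.0, 0.0, 3.5], [0, 0, -0.0]], [7.5, [0.0, 0.0, 3.5], [0, 0, -0.0]], [7.5, [0.0, 0.0, 3.6], [0, 0, -0.0]], [7.5, [0.0, 0.0, 3.5], [0, 0, -0.0]]]
[[7.5, [0.0, 0.0, 3.5], [0, 0, -0.0]], [7.5, [0.0, 0.0, 3.5], [0, 0, -0.0]]]
end [ 0.506  -0.0267  0.0041] 2.038
```

Request:
send_rows([
  [7, [0, 0, -4.2], [0, 0, 0]],
  [7, [0, 0, -4.2], [0, 0, 0]],
  [7, [0, 0, -4.2], [0, 0, 0]],
  [7, [0, 0, -4.3], [0, 0, 0]],
  [7, [0, 0, -4.2], [0, 0, 0]],
])

```text
clock: 7.25
position: [0.4815, 0.3519, 0.2298]
ee_rot: [-1.647, -2.675, -0.0]
force: [1.0, -0.1, -1.1]
width: 0.761
gripper_force: 0.0
```

Request:
send_rows([
  [7, [0, 0, -4.2], [0, 0, 0]],
  [7, [-4.4, -1.9, 0.3], [0, 0, 0]],
  [7, [-4.3, -1.8, 0.2], [0, 0, 0]],
  [7, [-4.4, -1.9, 0.3], [0, 0, 0]],
  [7, [-4.4, -1.9, 0.2], [0, 0, 0]],
])

```text
clock: 7.75
position: [0.4934, 0.1601, 0.2598]
ee_rot: [1.646, 2.675, -0.0]
force: [0.5, -0.1, 0.9]
width: 0.762
gripper_force: 0.0
```

Request:
send_rows([
  [7, [-4.3, -1.8, 0.3], [0, 0, 0]],
  [7, [-4.4, -1.9, 0.2], [0, 0, 0]],
  [7.5, [-4.4, -1.8, 0.3], [0, 0, 0]],
  [7.5, [-4.3, -1.9, 0.2], [0, 0, 0]],
  [7.5, [0, 0, 0], [0, 0, 0]],
])

```text
clock: 8.25
position: [0.5057, -0.0348, 0.2489]
ee_rot: [1.661, 2.666, -0.006]
force: [-0.3, -0.2, -0.8]
width: 0.816
gripper_force: 0.0
```

```bash
cat >> h.py <<'E'
def dishes():
    for cam in("top","side"):
        im=arm.get_image(cam)[:,:,::-1];cv2.imwrite(f"pics/last_{cam}.png",im)
        hsv=cv2.cvtColor(im,cv2.COLOR_BGR2HSV)
        m=((hsv[...,1]>40)&(hsv[...,2]>140)&((hsv[...,0]<28)|(hsv[...,0]>170))).astype(np.uint8)
        n,l,s,c=cv2.connectedComponentsWithStats(m)
        for i in range(1,n):
            w=onz(cam,*c[i],.012)
            if s[i,4]>60 and w[1]>-.2 and w[1]<.5 and .3<w[0]<.75: print(cam,s[i,2:].tolist(),c[i].round(1),w.round(3))
E
python3 - <<'E'
from h import *
dishes()
plan([(.506,-.027,.004,2.04,7.5,7)])
E
```

```text
top [9, 15, 77] [325.9 177.1] [ 0.637 -0.004  0.012]
top [18, 17, 249] [190.8 218.1] [0.483 0.354 0.012]
top [18, 18, 253] [330.4 224.6] [ 0.505 -0.026  0.012]
top [9, 10, 66] [316.  296.3] [ 0.31  -0.003  0.012]
side [21, 17, 271] [203. 278.] [ 0.508 -0.03   0.012]
side [22, 20, 313] [260.4 296.5] [ 0.646 -0.021  0.012]
at [ 0.5057 -0.0278  0.2498] yaw 2.035 tilt [-0.  0. -1.]
[[7.5, [0.0, 0.0, 3.5], [0, 0, -0.0]], [7.5, [0.0, 0.0, 3.5], [0, 0, -0.0]], [7.5, [0.0, 0.0, 3.5], [0, 0, -0.0]], [7.5, [0.0, 0.0, 3.5], [0, 0, -0.0]], [7.5, [0.0, 0.0, 3.6], [0, 0, -0.0]]]
[[7.5, [0.1, 0.1, 3.5], [0, 0, -0.0]], [7.5, [0.0, 0.0, 3.5], [0, 0, -0.01]]]
end [ 0.5062 -0.0265  0.0038] 2.045
```

Request:
send_rows([
  [7.5, [0, 0, 3.5], [0, 0, 0]],
  [7.5, [0, 0, 3.5], [0, 0, 0]],
  [7.5, [0, 0, 3.5], [0, 0, 0]],
  [7.5, [0, 0, 3.5], [0, 0, 0]],
  [7.5, [0, 0, 3.6], [0, 0, 0]],
])

```text
clock: 8.85
position: [0.5061, -0.0244, 0.0731]
ee_rot: [1.643, 2.677, 0.002]
force: [-0.1, -0.0, -0.4]
width: 0.817
gripper_force: 0.0
```

Request:
send_rows([
  [7.5, [0.1, 0.1, 3.5], [0, 0, 0]],
  [7.5, [0, 0, 3.5], [0, 0, 0]],
  [7.5, [0, 0, 0], [0, 0, 0]],
])

```text
clock: 9.15
position: [0.5065, -0.0228, 0.0022]
ee_rot: [-1.642, -2.677, -0.001]
force: [-0.1, 0.5, 1.1]
width: 0.815
gripper_force: 0.0
```

Request:
send_rows([
  [4, [0, 0, 0], [0, 0, 0]],
  [4, [0, 0, 0], [0, 0, 0]],
  [4, [0, 0, 0], [0, 0, 0]],
  [4, [0, 0, 0], [0, 0, 0]],
  [4, [0, 0, 0], [0, 0, 0]],
], force=10)

```text
clock: 9.65
position: [0.5066, -0.0251, 0.0043]
ee_rot: [1.647, 2.675, 0.001]
force: [-1.1, 1.7, 3.9]
width: 0.585
gripper_force: 10.0
```

Run:
```python
from h import *
Y=2.04
a=arm.observe()["position"]
p=bw([[.022,.026,.27]],B)[0]
plan([(a[0],a[1],.275,Y,4,6),(p[0],p[1],.27,Y,4,8),(p[0],p[1],.04,Y,4,5),(p[0],p[1],.018,Y,4,3)])
```

```text
at [ 0.5066 -0.0251  0.0043] yaw 2.038 tilt [ 0.001  0.    -1.   ]
[[4, [0.0, 0.0, -4.5], [0, 0, -0.0]], [4, [0.0, 0.0, -4.5], [0, 0, -0.0]], [4, [0.0, 0.0, -4.5], [0, 0, -0.0]], [4, [0.0, 0.0, -4.5], [0, 0, -0.0]], [4, [0.0, 0.0, -4.6], [0, 0, -0.0]]]
[[4, [0.0, 0.0, -4.5], [0, 0, -0.0]]]
[[4, [3.7, 2.4, 0.1], [0, 0, -0.0]], [4, [3.7, 2.4, 0.0], [0, 0, -0.0]], [4, [3.7, 2.4, 0.1], [0, 0, -0.0]], [4, [3.7, 2.4, 0.1], [0, 0, -0.0]], [4, [3.6, 2.4, 0.0], [0, 0, -0.0]]]
[[4, [3.7, 2.4, 0.1], [0, 0, -0.0]], [4, [3.7, 2.4, 0.1], [0, 0, -0.0]], [4, [3.7, 2.4, 0.0], [0, 0, -0.0]]]
[[4, [0.0, 0.0, 4.6], [0, 0, -0.0]], [4, [0.0, 0.0, 4.6], [0, 0, -0.0]], [4, [0.0, 0.0, 4.6], [0, 0, -0.0]], [4, [0.0, 0.0, 4.6], [0, 0, -0.0]], [4, [0.0, 0.0, 4.6], [0, 0, -0.0]]]
[[4, [0.0, 0.0, 0.7], [0, 0, -0.0]], [4, [0.0, 0.0, 0.8], [0, 0, -0.0]], [4, [0.0, 0.0, 0.7], [0, 0, -0.0]]]
end [0.5452 0.3247 0.0183] 2.038
```

Request:
send_rows([
  [4, [0, 0, -4.5], [0, 0, 0]],
  [4, [0, 0, -4.5], [0, 0, 0]],
  [4, [0, 0, -4.5], [0, 0, 0]],
  [4, [0, 0, -4.5], [0, 0, 0]],
  [4, [0, 0, -4.6], [0, 0, 0]],
])

```text
clock: 10.15
position: [0.5057, -0.0256, 0.2317]
ee_rot: [-1.647, -2.675, 0.0]
force: [0.8, -0.8, -0.4]
width: 0.591
gripper_force: 10.0
```

Request:
send_rows([
  [4, [0, 0, -4.5], [0, 0, 0]],
  [4, [3.7, 2.4, 0.1], [0, 0, 0]],
  [4, [3.7, 2.4, 0], [0, 0, 0]],
  [4, [3.7, 2.4, 0.1], [0, 0, 0]],
  [4, [3.7, 2.4, 0.1], [0, 0, 0]],
])

```text
clock: 10.65
position: [0.5254, 0.151, 0.272]
ee_rot: [1.649, 2.673, -0.0]
force: [0.7, 0.6, 0.6]
width: 0.592
gripper_force: 10.0
```

Request:
send_rows([
  [4, [3.6, 2.4, 0], [0, 0, 0]],
  [4, [3.7, 2.4, 0.1], [0, 0, 0]],
  [4, [3.7, 2.4, 0.1], [0, 0, 0]],
  [4, [3.7, 2.4, 0], [0, 0, 0]],
  [4, [0, 0, 0], [0, 0, 0]],
])

```text
clock: 11.15
position: [0.5425, 0.3313, 0.2695]
ee_rot: [-1.635, -2.678, -0.004]
force: [0.2, -0.5, -0.0]
width: 0.586
gripper_force: 10.0
```

Request:
send_rows([
  [4, [0, 0, 4.6], [0, 0, 0]],
  [4, [0, 0, 4.6], [0, 0, 0]],
  [4, [0, 0, 4.6], [0, 0, 0]],
  [4, [0, 0, 4.6], [0, 0, 0]],
  [4, [0, 0, 4.6], [0, 0, 0]],
])

```text
clock: 11.65
position: [0.5451, 0.3235, 0.0382]
ee_rot: [1.648, 2.674, -0.0]
force: [0.7, -0.2, -0.3]
width: 0.588
gripper_force: 10.0
```

Request:
send_rows([
  [4, [0, 0, 0.7], [0, 0, 0]],
  [4, [0, 0, 0.8], [0, 0, 0]],
  [4, [0, 0, 0.7], [0, 0, 0]],
  [4, [0, 0, 0], [0, 0, 0]],
  [4, [0, 0, 0], [0, 0, 0]],
])

```text
clock: 12.15
position: [0.5458, 0.325, 0.0194]
ee_rot: [1.647, 2.674, 0.003]
force: [-1.1, -0.3, 0.1]
width: 0.591
gripper_force: 10.0
```

Request:
send_rows([
  [7, [0, 0, 0], [0, 0, 0]],
  [7, [0, 0, 0], [0, 0, 0]],
  [7, [0, 0, 0], [0, 0, 0]],
])

```text
clock: 12.45
position: [0.5452, 0.3245, 0.0183]
ee_rot: [1.647, 2.675, 0.001]
force: [0.5, -0.5, -0.3]
width: 0.754
gripper_force: 0.0
```

Run:
```python
from h import *
a=arm.observe()["position"]
plan([(a[0],a[1],.27,2.04,7,6),(.574,-.088,.25,2.04,7,9)])
```

```text
at [0.5452 0.3245 0.0183] yaw 2.038 tilt [ 0.001  0.    -1.   ]
[[7, [0.0, 0.0, -4.2], [0, 0, -0.0]], [7, [0.0, 0.0, -4.2], [0, 0, -0.0]], [7, [0.0, 0.0, -4.2], [0, 0, -0.0]], [7, [0.0, 0.0, -4.2], [0, 0, -0.0]], [7, [0.0, 0.0, -4.2], [0, 0, -0.0]]]
[[7, [0.0, 0.0, -4.2], [0, 0, -0.0]]]
[[7, [-4.2, -1.8, 0.2], [0, 0, -0.0]], [7, [-4.3, -1.8, 0.3], [0, 0, -0.0]], [7, [-4.2, -1.7, 0.2], [0, 0, -0.0]], [7, [-4.2, -1.8, 0.2], [0, 0, -0.0]], [7, [-4.3, -1.8, 0.2], [0, 0, -0.0]]]
[[7, [-4.2, -1.8, 0.3], [0, 0, -0.0]], [7, [-4.3, -1.7, 0.2], [0, 0, -0.0]], [7, [-4.2, -1.8, 0.2], [0, 0, -0.0]], [7, [-4.2, -1.8, 0.2], [0, 0, -0.0]]]
end [ 0.5738 -0.0877  0.2503] 2.038
```

Request:
send_rows([
  [7, [0, 0, -4.2], [0, 0, 0]],
  [7, [0, 0, -4.2], [0, 0, 0]],
  [7, [0, 0, -4.2], [0, 0, 0]],
  [7, [0, 0, -4.2], [0, 0, 0]],
  [7, [0, 0, -4.2], [0, 0, 0]],
])

```text
clock: 12.95
position: [0.5447, 0.3243, 0.2298]
ee_rot: [1.647, 2.675, 0.0]
force: [0.3, 0.2, -0.3]
width: 0.762
gripper_force: 0.0
```

Request:
send_rows([
  [7, [0, 0, -4.2], [0, 0, 0]],
  [7, [-4.2, -1.8, 0.2], [0, 0, 0]],
  [7, [-4.3, -1.8, 0.3], [0, 0, 0]],
  [7, [-4.2, -1.7, 0.2], [0, 0, 0]],
  [7, [-4.2, -1.8, 0.2], [0, 0, 0]],
])

```text
clock: 13.45
position: [0.5575, 0.1398, 0.261]
ee_rot: [1.646, 2.675, -0.0]
force: [1.4, 0.1, 0.4]
width: 0.763
gripper_force: 0.0
```

Request:
send_rows([
  [7, [-4.3, -1.8, 0.2], [0, 0, 0]],
  [7, [-4.2, -1.8, 0.3], [0, 0, 0]],
  [7, [-4.3, -1.7, 0.2], [0, 0, 0]],
  [7.5, [-4.2, -1.8, 0.2], [0, 0, 0]],
  [7.5, [-4.2, -1.8, 0.2], [0, 0, 0]],
])

```text
clock: 13.95
position: [0.5734, -0.0897, 0.2501]
ee_rot: [1.647, 2.675, -0.0]
force: [1.3, 0.1, -0.0]
width: 0.814
gripper_force: 0.0
```

Request:
send_rows([
  [7.5, [0, 0, 0], [0, 0, 0]],
  [7.5, [0, 0, 0], [0, 0, 0]],
])

```text
clock: 14.15
position: [0.5734, -0.0892, 0.2496]
ee_rot: [-1.651, -2.672, 0.0]
force: [0.2, 0.6, -0.5]
width: 0.813
gripper_force: 0.0
```

Run:
```python
from h import *
dishes()
plan([(.574,-.088,.004,2.04,7.5,7)])
```

```text
top [18, 18, 240] [330.6 175.7] [ 0.642 -0.017  0.012]
top [18, 18, 261] [204.6 196.4] [0.547 0.324 0.012]
top [17, 17, 226] [353.6 202.3] [ 0.573 -0.086  0.012]
top [18, 17, 249] [190.9 218.2] [0.483 0.354 0.012]
side [22, 18, 305] [260.4 296.2] [ 0.646 -0.021  0.012]
at [ 0.5736 -0.0864  0.2501] yaw 2.039 tilt [ 0.     0.001 -1.   ]
[[7.5, [0.0, 0.0, 3.5], [0, 0, -0.0]], [7.5, [0.0, 0.0, 3.5], [0, 0, -0.0]], [7.5, [-0.1, 0.0, 3.5], [0, 0, -0.0]], [7.5, [0.0, 0.0, 3.6], [0, 0, -0.0]], [7.5, [0.0, 0.0, 3.5], [0, 0, -0.0]]]
[[7.5, [0.0, 0.0, 3.5], [0, 0, -0.0]], [7.5, [-0.1, 0.0, 3.5], [0, 0, -0.0]]]
end [ 0.5745 -0.0882  0.0041] 2.039
```

View pics/last_side.png

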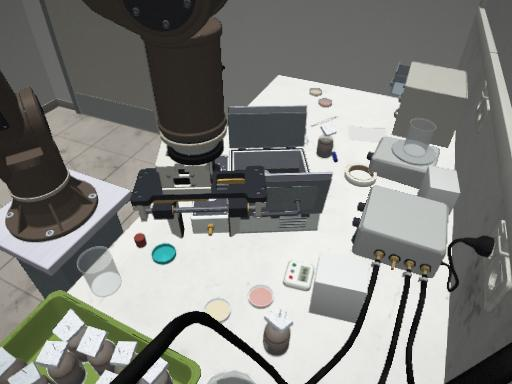

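Request:
send_rows([
  [7.5, [0, 0, 3.5], [0, 0, 0]],
  [7.5, [0, 0, 3.5], [0, 0, 0]],
  [7.5, [-0.1, 0, 3.5], [0, 0, 0]],
  [7.5, [0, 0, 3.6], [0, 0, 0]],
  [7.5, [0, 0, 3.5], [0, 0, 0]],
])

```text
clock: 14.75
position: [0.5742, -0.0866, 0.073]
ee_rot: [1.643, 2.677, 0.001]
force: [0.6, -0.8, 0.3]
width: 0.816
gripper_force: 0.0
```

Request:
send_rows([
  [7.5, [0, 0, 3.5], [0, 0, 0]],
  [7.5, [0, 0, 3.5], [0, 0, 0]],
  [7.5, [0, 0, 0], [0, 0, 0]],
])

```text
clock: 15.05
position: [0.5741, -0.0866, 0.0022]
ee_rot: [-1.642, -2.677, -0.0]
force: [0.1, 0.3, 0.4]
width: 0.816
gripper_force: 0.0
```

Request:
send_rows([
  [4, [0, 0, 0], [0, 0, 0]],
  [4, [0, 0, 0], [0, 0, 0]],
  [4, [0, 0, 0], [0, 0, 0]],
  [4, [0, 0, 0], [0, 0, 0]],
  [4, [0, 0, 0], [0, 0, 0]],
], force=10)

```text
clock: 15.55
position: [0.5744, -0.0883, 0.0044]
ee_rot: [1.647, 2.675, 0.001]
force: [-1.4, 2.2, 4.3]
width: 0.59
gripper_force: 10.0
```

Run:
```python
from h import *
Y=2.04
a=arm.observe()["position"]
p=bw([[-.022,-.026,.27]],B)[0]
plan([(a[0],a[1],.275,Y,4,6),(p[0],p[1],.27,Y,4,8),(p[0],p[1],.04,Y,4,5),(p[0],p[1],.018,Y,4,3)])
```

```text
at [ 0.5744 -0.0883  0.0044] yaw 2.038 tilt [ 0.001  0.    -1.   ]
[[4, [0.0, 0.0, -4.5], [0, 0, -0.0]], [4, [0.0, 0.0, -4.5], [0, 0, -0.0]], [4, [0.0, 0.0, -4.5], [0, 0, -0.0]], [4, [0.0, 0.0, -4.5], [0, 0, -0.0]], [4, [0.0, 0.0, -4.6], [0, 0, -0.0]]]
[[4, [0.0, 0.0, -4.5], [0, 0, -0.0]]]
[[4, [4.1, 1.4, 0.1], [0, 0, -0.0]], [4, [4.1, 1.5, 0.0], [0, 0, -0.0]], [4, [4.2, 1.4, 0.1], [0, 0, -0.0]], [4, [4.1, 1.5, 0.1], [0, 0, -0.0]], [4, [4.1, 1.4, 0.0], [0, 0, -0.0]]]
[[4, [4.1, 1.5, 0.1], [0, 0, -0.0]], [4, [4.2, 1.4, 0.1], [0, 0, -0.0]], [4, [4.1, 1.5, 0.0], [0, 0, -0.0]]]
[[4, [0.0, 0.0, 4.6], [0, 0, -0.0]], [4, [0.0, 0.0, 4.6], [0, 0, -0.0]], [4, [0.0, 0.0, 4.6], [0, 0, -0.0]], [4, [0.0, 0.0, 4.6], [0, 0, -0.0]], [4, [0.0, 0.0, 4.6], [0, 0, -0.0]]]
[[4, [0.0, 0.0, 0.7], [0, 0, -0.0]], [4, [0.0, 0.0, 0.8], [0, 0, -0.0]], [4, [0.0, 0.0, 0.7], [0, 0, -0.0]]]
end [0.5293 0.2586 0.0184] 2.038
```

Request:
send_rows([
  [4, [0, 0, -4.5], [0, 0, 0]],
  [4, [0, 0, -4.5], [0, 0, 0]],
  [4, [0, 0, -4.5], [0, 0, 0]],
  [4, [0, 0, -4.5], [0, 0, 0]],
  [4, [0, 0, -4.6], [0, 0, 0]],
])

```text
clock: 16.05
position: [0.5735, -0.0889, 0.2317]
ee_rot: [-1.647, -2.675, 0.001]
force: [0.4, -0.4, -0.3]
width: 0.59
gripper_force: 10.0
```

Request:
send_rows([
  [4, [0, 0, -4.5], [0, 0, 0]],
  [4, [4.1, 1.4, 0.1], [0, 0, 0]],
  [4, [4.1, 1.5, 0], [0, 0, 0]],
  [4, [4.2, 1.4, 0.1], [0, 0, 0]],
  [4, [4.1, 1.5, 0.1], [0, 0, 0]],
])

```text
clock: 16.55
position: [0.551, 0.0859, 0.2721]
ee_rot: [1.648, 2.674, -0.0]
force: [0.4, 0.1, -0.5]
width: 0.589
gripper_force: 10.0
```

Request:
send_rows([
  [4, [4.1, 1.4, 0], [0, 0, 0]],
  [4, [4.1, 1.5, 0.1], [0, 0, 0]],
  [4, [4.2, 1.4, 0.1], [0, 0, 0]],
  [4, [4.1, 1.5, 0], [0, 0, 0]],
  [4, [0, 0, 0], [0, 0, 0]],
])

```text
clock: 17.05
position: [0.526, 0.2654, 0.2703]
ee_rot: [-1.633, -2.68, -0.005]
force: [-0.7, 0.4, 0.3]
width: 0.588
gripper_force: 10.0
```

Request:
send_rows([
  [4, [0, 0, 4.6], [0, 0, 0]],
  [4, [0, 0, 4.6], [0, 0, 0]],
  [4, [0, 0, 4.6], [0, 0, 0]],
  [4, [0, 0, 4.6], [0, 0, 0]],
  [4, [0, 0, 4.6], [0, 0, 0]],
])

```text
clock: 17.55
position: [0.5293, 0.2572, 0.0382]
ee_rot: [1.648, 2.674, 0.0]
force: [0.1, 0.1, -0.5]
width: 0.587
gripper_force: 10.0
```

Request:
send_rows([
  [4, [0, 0, 0.7], [0, 0, 0]],
  [4, [0, 0, 0.8], [0, 0, 0]],
  [4, [0, 0, 0.7], [0, 0, 0]],
  [4, [0, 0, 0], [0, 0, 0]],
  [4, [0, 0, 0], [0, 0, 0]],
])

```text
clock: 18.05
position: [0.53, 0.2586, 0.0193]
ee_rot: [1.647, 2.674, 0.003]
force: [0.3, 0.3, -0.3]
width: 0.59
gripper_force: 10.0
```

Request:
send_rows([
  [7, [0, 0, 0], [0, 0, 0]],
  [7, [0, 0, 0], [0, 0, 0]],
  [7, [0, 0, 0], [0, 0, 0]],
])

```text
clock: 18.35
position: [0.5294, 0.2582, 0.0183]
ee_rot: [1.647, 2.675, 0.001]
force: [-0.0, 0.3, 0.3]
width: 0.753
gripper_force: 0.0
```

Run:
```python
from h import *
a=arm.observe()["position"]
plan([(a[0],a[1],.27,2.04,7,6),(.643,-.019,.25,1.745,7,8)])
```

```text
at [0.5294 0.2582 0.0183] yaw 2.038 tilt [ 0.001  0.    -1.   ]
[[7, [0.0, 0.0, -4.2], [0, 0, -0.0]], [7, [0.0, 0.0, -4.2], [0, 0, -0.0]], [7, [0.0, 0.0, -4.2], [0, 0, -0.0]], [7, [0.0, 0.0, -4.2], [0, 0, -0.0]], [7, [0.0, 0.0, -4.2], [0, 0, -0.0]]]
[[7, [0.0, 0.0, -4.2], [0, 0, -0.0]]]
[[7, [-3.7, -0.3, 0.3], [0, 0, 0.04]], [7, [-3.8, -0.1, 0.2], [0, 0, 0.03]], [7, [-3.7, -0.1, 0.3], [0, 0, 0.04]], [7, [-3.8, 0.2, 0.2], [0, 0, 0.04]], [7, [-3.7, 0.2, 0.3], [0, 0, 0.03]]]
[[7, [-3.7, 0.4, 0.2], [0, 0, 0.04]], [7, [-3.7, 0.5, 0.3], [0, 0, 0.04]], [7, [-3.7, 0.7, 0.2], [0, 0, 0.03]]]
end [ 0.6428 -0.0189  0.2503] 1.748
```

Request:
send_rows([
  [7, [0, 0, -4.2], [0, 0, 0]],
  [7, [0, 0, -4.2], [0, 0, 0]],
  [7, [0, 0, -4.2], [0, 0, 0]],
  [7, [0, 0, -4.2], [0, 0, 0]],
  [7, [0, 0, -4.2], [0, 0, 0]],
])

```text
clock: 18.85
position: [0.5288, 0.258, 0.2298]
ee_rot: [1.647, 2.675, 0.0]
force: [1.6, 0.4, 0.3]
width: 0.763
gripper_force: 0.0
```

Request:
send_rows([
  [7, [0, 0, -4.2], [0, 0, 0]],
  [7, [-3.7, -0.3, 0.3], [0, 0, 0.04]],
  [7, [-3.8, -0.1, 0.2], [0, 0, 0.03]],
  [7, [-3.7, -0.1, 0.3], [0, 0, 0.04]],
  [7, [-3.8, 0.2, 0.2], [0, 0, 0.04]],
])

```text
clock: 19.35
position: [0.5866, 0.118, 0.26]
ee_rot: [1.844, 2.543, -0.0]
force: [0.9, 0.4, 0.1]
width: 0.761
gripper_force: 0.0
```

Request:
send_rows([
  [7, [-3.7, 0.2, 0.3], [0, 0, 0.03]],
  [7, [-3.7, 0.4, 0.2], [0, 0, 0.04]],
  [7, [-3.7, 0.5, 0.3], [0, 0, 0.04]],
  [7, [-3.7, 0.7, 0.2], [0, 0, 0.03]],
  [7, [0, 0, 0], [0, 0, 0]],
])

```text
clock: 19.85
position: [0.6438, -0.0265, 0.2486]
ee_rot: [2.027, 2.398, -0.005]
force: [0.5, -0.1, -0.0]
width: 0.76
gripper_force: 0.0
```

Request:
send_rows([
  [7, [0, 0, 0], [0, 0, 0]],
  [7, [0, 0, 0], [0, 0, 0]],
])

```text
clock: 20.05
position: [0.6422, -0.0175, 0.2501]
ee_rot: [-2.014, -2.411, -0.001]
force: [0.0, 0.7, 0.2]
width: 0.764
gripper_force: 0.0
```

Run:
```python
from h import *
dishes()
plan([(.643,-.019,.004,1.745,7,7)])
```

```text
top [17, 17, 237] [339.1 190.9] [ 0.601 -0.043  0.012]
top [18, 18, 261] [204.6 196.4] [0.547 0.324 0.012]
top [19, 18, 258] [227.  204.7] [0.531 0.26  0.012]
top [18, 17, 250] [190.8 218.2] [0.483 0.354 0.012]
side [23, 19, 324] [237.9 299.5] [ 0.605 -0.048  0.012]
at [ 0.6422 -0.0173  0.2502] yaw 1.75 tilt [ 0.  0. -1.]
[[7, [0.0, 0.0, 3.5], [0, 0, 0.0]], [7, [-0.1, 0.0, 3.5], [0, 0, 0.0]], [7, [0.0, 0.0, 3.6], [0, 0, 0.0]], [7, [0.0, 0.0, 3.5], [0, 0, 0.0]], [7, [0.0, 0.0, 3.5], [0, 0, 0.0]]]
[[7, [-0.1, 0.0, 3.5], [0, 0, 0.0]], [7, [0.0, 0.0, 3.5], [0, 0, 0.01]]]
end [ 0.6426 -0.0192  0.0042] 1.74
```

Run:
```python
from h import *
plan([(.6022,-.045,.2,2.04,7.5,3),(.6022,-.045,.004,2.04,7.5,6)])
```

```text
at [ 0.6422 -0.0173  0.2502] yaw 1.75 tilt [ 0.  0. -1.]
[[7.5, [-0.7, -1.5, 1.7], [0, 0, -0.1]], [7.5, [-0.5, -1.5, 1.6], [0, 0, -0.09]], [7.5, [-0.4, -1.6, 1.7], [0, 0, -0.1]]]
[[7.5, [0.0, 0.0, 3.3], [0, 0, 0.0]], [7.5, [0.0, 0.0, 3.2], [0, 0, 0.0]], [7.5, [0.0, 0.0, 3.3], [0, 0, 0.0]], [7.5, [0.0, 0.0, 3.3], [0, 0, 0.0]], [7.5, [0.0, 0.0, 3.2], [0, 0, 0.0]]]
[[7.5, [0.0, 0.0, 3.3], [0, 0, 0.0]]]
end [ 0.6022 -0.0453  0.0042] 2.04
```

Request:
send_rows([
  [7.5, [-0.7, -1.5, 1.7], [0, 0, -0.1]],
  [7.5, [-0.5, -1.5, 1.6], [0, 0, -0.09]],
  [7.5, [-0.4, -1.6, 1.7], [0, 0, -0.1]],
  [7.5, [0, 0, 0], [0, 0, 0]],
  [7.5, [0, 0, 3.3], [0, 0, 0]],
])

```text
clock: 20.65
position: [0.6052, -0.0455, 0.1707]
ee_rot: [1.646, 2.668, 0.007]
force: [1.3, -0.3, -1.2]
width: 0.82
gripper_force: 0.0
```

Request:
send_rows([
  [7.5, [0, 0, 3.2], [0, 0, 0]],
  [7.5, [0, 0, 3.3], [0, 0, 0]],
  [7.5, [0, 0, 3.3], [0, 0, 0]],
  [7.5, [0, 0, 3.2], [0, 0, 0]],
  [7.5, [0, 0, 3.3], [0, 0, 0]],
])

```text
clock: 21.15
position: [0.6039, -0.0455, 0.0037]
ee_rot: [1.648, 2.673, 0.002]
force: [0.6, -0.4, -0.3]
width: 0.816
gripper_force: 0.0
```

Request:
send_rows([
  [7.5, [0, 0, 0], [0, 0, 0]],
  [4, [0, 0, 0], [0, 0, 0]],
  [4, [0, 0, 0], [0, 0, 0]],
  [4, [0, 0, 0], [0, 0, 0]],
  [4, [0, 0, 0], [0, 0, 0]],
], force=10)

```text
clock: 21.65
position: [0.603, -0.0465, 0.0046]
ee_rot: [1.647, 2.674, 0.001]
force: [-0.8, 0.9, 2.5]
width: 0.588
gripper_force: 10.0
```

Request:
send_rows([
  [4, [0, 0, 0], [0, 0, 0]],
])

```text
clock: 21.75
position: [0.603, -0.0466, 0.0046]
ee_rot: [1.647, 2.674, 0.001]
force: [-0.8, 0.4, 4.7]
width: 0.588
gripper_force: 10.0
```

Run:
```python
from h import *
Y=2.04
a=arm.observe()["position"]
p=bw([[.022,-.078,.27]],B)[0]
plan([(a[0],a[1],.275,Y,4,6),(p[0],p[1],.27,Y,4,8),(p[0],p[1],.04,Y,4,5),(p[0],p[1],.018,Y,4,3)])
```

```text
at [ 0.603  -0.0466  0.0046] yaw 2.038 tilt [ 0.001  0.    -1.   ]
[[4, [0.0, 0.0, -4.5], [0, 0, -0.0]], [4, [0.0, 0.0, -4.5], [0, 0, -0.0]], [4, [0.0, 0.0, -4.5], [0, 0, -0.0]], [4, [0.0, 0.0, -4.5], [0, 0, -0.0]], [4, [0.0, 0.0, -4.5], [0, 0, -0.0]]]
[[4, [0.0, 0.0, -4.5], [0, 0, -0.0]]]
[[4, [3.2, 1.4, 0.1], [0, 0, -0.0]], [4, [3.1, 1.5, 0.0], [0, 0, -0.0]], [4, [3.2, 1.4, 0.1], [0, 0, -0.0]], [4, [3.2, 1.5, 0.0], [0, 0, -0.0]], [4, [3.2, 1.4, 0.1], [0, 0, -0.0]]]
[[4, [3.1, 1.5, 0.0], [0, 0, -0.0]], [4, [3.2, 1.4, 0.1], [0, 0, -0.0]], [4, [3.2, 1.4, 0.1], [0, 0, -0.0]]]
[[4, [0.0, 0.0, 4.6], [0, 0, -0.0]], [4, [0.0, 0.0, 4.6], [0, 0, -0.0]], [4, [0.0, 0.0, 4.6], [0, 0, -0.0]], [4, [0.0, 0.0, 4.6], [0, 0, -0.0]], [4, [0.0, 0.0, 4.6], [0, 0, -0.0]]]
[[4, [0.0, 0.0, 0.7], [0, 0, -0.0]], [4, [0.0, 0.0, 0.7], [0, 0, -0.0]], [4, [0.0, 0.0, 0.8], [0, 0, -0.0]]]
end [0.5914 0.232  0.0176] 2.038
```

Request:
send_rows([
  [4, [0, 0, -4.5], [0, 0, 0]],
  [4, [0, 0, -4.5], [0, 0, 0]],
  [4, [0, 0, -4.5], [0, 0, 0]],
  [4, [0, 0, -4.5], [0, 0, 0]],
  [4, [0, 0, -4.5], [0, 0, 0]],
])

```text
clock: 22.25
position: [0.6019, -0.0471, 0.2308]
ee_rot: [-1.647, -2.675, 0.001]
force: [1.1, -0.7, -1.1]
width: 0.588
gripper_force: 10.0
```

Request:
send_rows([
  [4, [0, 0, -4.5], [0, 0, 0]],
  [4, [3.2, 1.4, 0.1], [0, 0, 0]],
  [4, [3.1, 1.5, 0], [0, 0, 0]],
  [4, [3.2, 1.4, 0.1], [0, 0, 0]],
  [4, [3.2, 1.5, 0], [0, 0, 0]],
])

```text
clock: 22.75
position: [0.5966, 0.0934, 0.2718]
ee_rot: [1.648, 2.674, -0.001]
force: [1.1, 0.1, -0.1]
width: 0.587
gripper_force: 10.0
```

Request:
send_rows([
  [4, [3.2, 1.4, 0.1], [0, 0, 0]],
  [4, [3.1, 1.5, 0], [0, 0, 0]],
  [4, [3.2, 1.4, 0.1], [0, 0, 0]],
  [4, [3.2, 1.4, 0.1], [0, 0, 0]],
  [4, [0, 0, 0], [0, 0, 0]],
])

```text
clock: 23.25
position: [0.5884, 0.2377, 0.2689]
ee_rot: [-1.636, -2.679, -0.003]
force: [-0.1, 0.8, -0.6]
width: 0.59
gripper_force: 10.0
```

Request:
send_rows([
  [4, [0, 0, 0], [0, 0, 0]],
  [4, [0, 0, 4.6], [0, 0, 0]],
  [4, [0, 0, 4.6], [0, 0, 0]],
  [4, [0, 0, 4.6], [0, 0, 0]],
  [4, [0, 0, 4.6], [0, 0, 0]],
])

```text
clock: 23.75
position: [0.5915, 0.2292, 0.0833]
ee_rot: [1.65, 2.672, -0.001]
force: [0.4, -1.0, -0.4]
width: 0.588
gripper_force: 10.0
```

Request:
send_rows([
  [4, [0, 0, 4.6], [0, 0, 0]],
  [4, [0, 0, 0.7], [0, 0, 0]],
  [4, [0, 0, 0.8], [0, 0, 0]],
  [4, [0, 0, 0.7], [0, 0, 0]],
  [4, [0, 0, 0], [0, 0, 0]],
])

```text
clock: 24.25
position: [0.5917, 0.2318, 0.018]
ee_rot: [1.647, 2.674, 0.002]
force: [0.1, 0.3, -0.3]
width: 0.588
gripper_force: 10.0
```

Request:
send_rows([
  [4, [0, 0, 0], [0, 0, 0]],
  [7, [0, 0, 0], [0, 0, 0]],
  [7, [0, 0, 0], [0, 0, 0]],
  [7, [0, 0, 0], [0, 0, 0]],
])

```text
clock: 24.65
position: [0.591, 0.2318, 0.0173]
ee_rot: [1.647, 2.675, 0.001]
force: [-0.2, 0.5, 0.3]
width: 0.75
gripper_force: 0.0
```

Request:
send_rows([
  [7, [0, 0, -4.2], [0, 0, 0]],
  [7, [0, 0, -4.2], [0, 0, 0]],
  [7, [0, 0, -4.2], [0, 0, 0]],
  [7, [0, 0, -4.2], [0, 0, 0]],
  [7, [0, 0, -4.2], [0, 0, 0]],
])

```text
clock: 25.15
position: [0.5905, 0.2316, 0.2288]
ee_rot: [1.647, 2.675, 0.0]
force: [1.7, 1.0, 0.1]
width: 0.766
gripper_force: 0.0
```

Request:
send_rows([
  [0, [0, 0, -4], [0, 0, 0]],
  [0, [0, -4, -4], [0, 0, 0]],
  [0, [0, -5, 0], [0, 0, 0]],
  [0, [0, -5, 0], [0, 0, 0]],
  [0, [0, -5, 0], [0, 0, 0]],
])

```text
clock: 25.65
position: [0.4235, 0.1477, 0.3019]
ee_rot: [1.647, 2.675, -0.001]
force: [-0.3, -1.2, 1.8]
width: 0.378
gripper_force: 0.0
```

Run:
```python
from h import *
dishes()
plan([])
im=cv2.imread("pics/last_top.png");cv2.imwrite("pics/c5.png",cv2.resize(im[100:300,120:320],None,fx=3,fy=3,interpolation=cv2.INTER_CUBIC))
```

```text
top [18, 18, 261] [204.6 196.4] [0.547 0.324 0.012]
top [18, 17, 250] [190.8 218.1] [0.483 0.354 0.012]
at [0.4196 0.1453 0.3016] yaw 2.037 tilt [-0.002 -0.006 -1.   ]
end [0.4196 0.1453 0.3016] 2.037
```

View pics/c5.png

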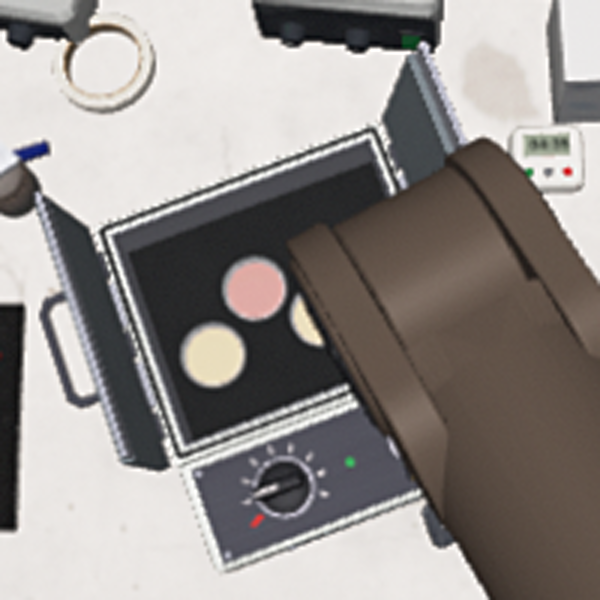

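```bash
cat >> h.py <<'E'
def leafpath(sgn,ths,Y,g=0,r=.095,off=.0095,bx=0.):
    W=[]
    for t in ths:
        y=.135-r*np.cos(t)+.014*np.sin(t)+off; z=.08+r*np.sin(t)+.014*np.cos(t)
        W.append((*bw([[bx,sgn*y,z]],B)[0],Y,g,1))
    return W
E
python3 - <<'E'
from h import *
Y=2.04
a=bw([[0,.215,.3]],B)[0];c=bw([[0,.205,.172]],B)[0]
plan([(*a,Y,0,9),(*c,Y,0,4)])
pz=[*c,2.04]
E
```

```text
at [0.4196 0.1453 0.3016] yaw 2.037 tilt [-0.002 -0.006 -1.   ]
[[0, [3.3, 1.9, 0.0], [0, 0, -0.0]], [0, [3.2, 1.9, 0.0], [0, 0, -0.0]], [0, [3.3, 1.9, 0.1], [0, 0, -0.0]], [0, [3.2, 1.8, 0.0], [0, 0, -0.0]], [0, [3.3, 1.9, 0.0], [0, 0, -0.0]]]
[[0, [3.2, 1.9, 0.0], [0, 0, -0.0]], [0, [3.3, 1.9, 0.0], [0, 0, -0.0]], [0, [3.2, 1.9, 0.0], [0, 0, -0.0]], [0, [3.3, 1.9, 0.1], [0, 0, -0.0]]]
[[0, [-0.3, 0.0, 3.2], [0, 0, -0.0]], [0, [-0.2, 0.0, 3.2], [0, 0, -0.0]], [0, [-0.3, 0.0, 3.2], [0, 0, -0.0]], [0, [-0.2, 0.0, 3.2], [0, 0, -0.0]]]
end [0.4442 0.4745 0.1716] 2.037
```

Request:
send_rows([
  [0, [3.3, 1.9, 0], [0, 0, 0]],
  [0, [3.2, 1.9, 0], [0, 0, 0]],
  [0, [3.3, 1.9, 0.1], [0, 0, 0]],
  [0, [3.2, 1.8, 0], [0, 0, 0]],
  [0, [3.3, 1.9, 0], [0, 0, 0]],
])

```text
clock: 26.25
position: [0.4359, 0.3376, 0.3012]
ee_rot: [1.648, 2.674, -0.0]
force: [0.1, -0.9, 1.0]
width: 0.003
gripper_force: 0.0
```

Request:
send_rows([
  [0, [3.2, 1.9, 0], [0, 0, 0]],
  [0, [3.3, 1.9, 0], [0, 0, 0]],
  [0, [3.2, 1.9, 0], [0, 0, 0]],
  [0, [3.3, 1.9, 0.1], [0, 0, 0]],
  [0, [0, 0, 0], [0, 0, 0]],
])

```text
clock: 26.75
position: [0.4428, 0.4913, 0.2991]
ee_rot: [-1.639, -2.676, -0.0]
force: [-0.3, -0.2, -0.2]
width: 0.006
gripper_force: 0.0
```

Request:
send_rows([
  [0, [0, 0, 0], [0, 0, 0]],
  [0, [0, 0, 0], [0, 0, 0]],
])

```text
clock: 26.95
position: [0.4456, 0.4856, 0.3001]
ee_rot: [1.648, 2.674, -0.001]
force: [0.0, -0.0, 0.6]
width: 0.006
gripper_force: 0.0
```

Run:
```python
from h import *
Y=2.04
c=bw([[0,.205,.172]],B)[0]
plan([(*c,Y,0,5)]+leafpath(1,np.r_[1.85,np.arange(1.7,.05,-.1)],Y))
```

```text
at [0.4456 0.4856 0.3001] yaw 2.037 tilt [ 0.    -0.001 -1.   ]
[[0, [-0.2, -0.1, 2.6], [0, 0, -0.0]], [0, [-0.2, -0.2, 2.5], [0, 0, -0.0]], [0, [-0.2, -0.1, 2.6], [0, 0, -0.0]], [0, [-0.2, -0.1, 2.6], [0, 0, -0.0]], [0, [-0.2, -0.1, 2.5], [0, 0, -0.0]]]
[[0, [-2.0, 0.0, 0.5], [0, 0, -0.0]]]
[[0, [-1.4, 0.0, -0.5], [0, 0, -0.0]]]
[[0, [-0.9, 0.0, -0.2], [0, 0, -0.0]]]
[[0, [-1.0, 0.0, -0.2], [0, 0, -0.0]]]
[[0, [-0.9, 0.0, 0.0], [0, 0, -0.0]]]
[[0, [-1.0, 0.0, 0.1], [0, 0, -0.0]]]
[[0, [-0.9, 0.0, 0.2], [0, 0, -0.0]]]
[[0, [-1.0, 0.0, 0.2], [0, 0, -0.0]]]
[[0, [-0.9, 0.0, 0.4], [0, 0, -0.0]]]
[[0, [-0.8, 0.0, 0.4], [0, 0, -0.0]]]
[[0, [-0.8, 0.0, 0.5], [0, 0, -0.0]]]
[[0, [-0.8, 0.0, 0.6], [0, 0, -0.0]]]
[[0, [-0.7, 0.0, 0.7], [0, 0, -0.0]]]
[[0, [-0.6, 0.0, 0.7], [0, 0, -0.0]]]
[[0, [-0.5, 0.0, 0.8], [0, 0, -0.0]]]
[[0, [-0.5, 0.0, 0.9], [0, 0, -0.0]]]
[[0, [-0.3, 0.0, 0.9], [0, 0, -0.0]]]
[[0, [-0.3, 0.0, 0.9], [0, 0, -0.0]]]
end [0.5135 0.3373 0.1031] 2.037
```

Request:
send_rows([
  [0, [-0.2, -0.1, 2.6], [0, 0, 0]],
  [0, [-0.2, -0.2, 2.5], [0, 0, 0]],
  [0, [-0.2, -0.1, 2.6], [0, 0, 0]],
  [0, [-0.2, -0.1, 2.6], [0, 0, 0]],
  [0, [-0.2, -0.1, 2.5], [0, 0, 0]],
])

```text
clock: 27.45
position: [0.4454, 0.4729, 0.1717]
ee_rot: [1.65, 2.672, 0.0]
force: [0.7, -0.2, -0.4]
width: 0.006
gripper_force: 0.0
```

Request:
send_rows([
  [0, [-1, 0, 0.2], [0, 0, 0]],
  [0, [-1, 0, 0.3], [0, 0, 0]],
  [0, [-0.7, 0, -0.2], [0, 0, 0]],
  [0, [-0.7, 0, -0.3], [0, 0, 0]],
  [0, [-0.9, 0, -0.2], [0, 0, 0]],
])

```text
clock: 27.95
position: [0.4638, 0.4372, 0.1758]
ee_rot: [-1.646, -2.675, -0.005]
force: [0.2, 3.2, -2.5]
width: 0.006
gripper_force: 1.7
```

Request:
send_rows([
  [0, [-1.0, 0, -0.2], [0, 0, 0]],
  [0, [-0.9, 0, 0], [0, 0, 0]],
  [0, [-1.0, 0, 0.1], [0, 0, 0]],
  [0, [-0.9, 0, 0.2], [0, 0, 0]],
  [0, [-1.0, 0, 0.2], [0, 0, 0]],
])

```text
clock: 28.45
position: [0.4859, 0.3929, 0.1711]
ee_rot: [1.647, 2.675, 0.001]
force: [-0.4, 2.6, 0.6]
width: 0.002
gripper_force: 1.5
```

Request:
send_rows([
  [0, [-0.9, 0, 0.4], [0, 0, 0]],
  [0, [-0.8, 0, 0.4], [0, 0, 0]],
  [0, [-0.8, 0, 0.5], [0, 0, 0]],
  [0, [-0.8, 0, 0.6], [0, 0, 0]],
  [0, [-0.7, 0, 0.7], [0, 0, 0]],
])

```text
clock: 28.95
position: [0.5034, 0.357, 0.1444]
ee_rot: [-1.647, -2.675, 0.001]
force: [-1.0, 2.5, -0.1]
width: 0.003
gripper_force: 1.0
```

Run:
```python
from h import *
plan([]);dishes()
```

```text
at [0.5034 0.357  0.1444] yaw 2.038 tilt [-0.    -0.001 -1.   ]
end [0.5034 0.357  0.1444] 2.038
```

View pics/last_side.png

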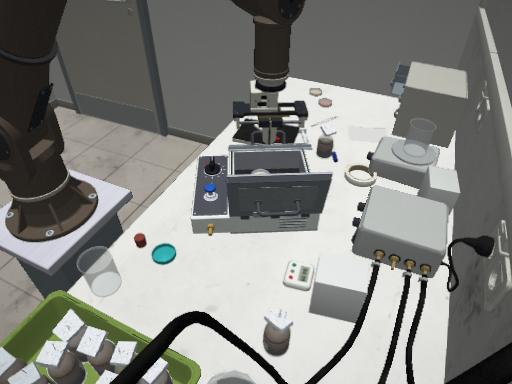

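Request:
send_rows([
  [0, [-0.6, 0, 0.7], [0, 0, 0]],
  [0, [-0.5, 0, 0.8], [0, 0, 0]],
  [0, [-0.5, 0, 0.9], [0, 0, 0]],
  [0, [-0.3, 0, 0.9], [0, 0, 0]],
  [0, [-0.3, 0, 0.8], [0, 0, 0]],
])

```text
clock: 29.55
position: [0.5133, 0.3377, 0.1031]
ee_rot: [-1.647, -2.675, 0.001]
force: [-0.9, 1.3, 1.9]
width: 0.005
gripper_force: 0.8
```

Request:
send_rows([
  [0, [0, 0, 0.3], [0, 0, 0]],
  [0, [0, 0, 0.3], [0, 0, 0]],
  [0, [0, 0, 0.2], [0, 0, 0]],
  [0, [0, 0, 0], [0, 0, 0]],
])

```text
clock: 29.95
position: [0.5131, 0.3383, 0.0961]
ee_rot: [-1.647, -2.675, -0.0]
force: [-0.3, 0.2, -0.1]
width: 0.004
gripper_force: 0.0
```

Request:
send_rows([
  [0, [0, 0, 0.2], [0, 0, 0]],
  [0, [0, 0, 0.2], [0, 0, 0]],
  [0, [0, 0, 0], [0, 0, 0]],
])

```text
clock: 30.25
position: [0.5133, 0.3385, 0.0942]
ee_rot: [1.646, 2.674, 0.001]
force: [-4.1, -5.7, 20.1]
width: 0.001
gripper_force: 9.8
```

Request:
send_rows([
  [0, [0, 0, 0.2], [0, 0, 0]],
  [0, [0, 0, 0], [0, 0, 0]],
])

```text
clock: 30.45
position: [0.5134, 0.3386, 0.094]
ee_rot: [1.646, 2.673, 0.002]
force: [-8.5, -11.0, 37.6]
width: 0.004
gripper_force: 18.5
```

Request:
send_rows([
  [0, [0, 0, -0.6], [0, 0, 0]],
  [0, [0, 0, -4], [0, 0, 0]],
  [0, [0, 0, -5], [0, 0, 0]],
  [0, [0, 0, -5], [0, 0, 0]],
  [0, [0, 0, -5], [0, 0, 0]],
])

```text
clock: 30.95
position: [0.5128, 0.3382, 0.2883]
ee_rot: [-1.646, -2.675, -0.0]
force: [0.8, 0.1, -0.1]
width: 0.007
gripper_force: 0.0
```

Request:
send_rows([
  [0, [0, 0, -1.5], [0, 0, 0]],
  [0, [0, 0, 0], [0, 0, 0]],
  [0, [0, 0, 0], [0, 0, 0]],
])

```text
clock: 31.25
position: [0.513, 0.3379, 0.3003]
ee_rot: [1.647, 2.675, -0.001]
force: [0.6, -0.3, -1.2]
width: 0.005
gripper_force: 0.0
```

Run:
```python
from h import *
Y=2.04
a=bw([[0,-.215,.3]],B)[0]
plan([(*a,Y,0,8)])
dishes()
im=cv2.imread("pics/last_side.png");cv2.imwrite("pics/c6.png",cv2.resize(im[70:240,170:350],None,fx=3,fy=3,interpolation=cv2.INTER_CUBIC))
```

```text
at [0.513  0.3379 0.3003] yaw 2.038 tilt [-0.    -0.001 -1.   ]
[[0, [-3.3, 0.0, 0.0], [0, 0, -0.0]], [0, [-3.4, 0.0, 0.0], [0, 0, -0.0]], [0, [-3.3, 0.0, 0.0], [0, 0, -0.0]], [0, [-3.4, 0.1, 0.0], [0, 0, -0.0]], [0, [-3.3, 0.0, 0.0], [0, 0, -0.0]]]
[[0, [-3.3, 0.0, 0.0], [0, 0, -0.0]], [0, [-3.4, 0.0, 0.0], [0, 0, -0.0]], [0, [-3.3, 0.0, 0.0], [0, 0, -0.0]]]
end [0.6341 0.0999 0.3003] 2.038
```

View pics/c6.png

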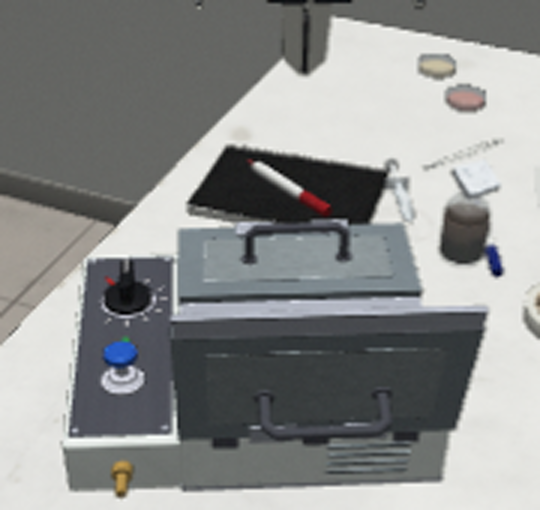

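Request:
send_rows([
  [0, [-3.3, 0, 0], [0, 0, 0]],
  [0, [-3.4, 0, 0], [0, 0, 0]],
  [0, [-3.3, 0, 0], [0, 0, 0]],
  [0, [-3.4, 0.1, 0], [0, 0, 0]],
  [0, [-3.3, 0, 0], [0, 0, 0]],
])

```text
clock: 31.85
position: [0.5894, 0.1876, 0.2993]
ee_rot: [-1.647, -2.674, 0.003]
force: [0.6, 0.6, 0.3]
width: 0.004
gripper_force: 0.0
```

Request:
send_rows([
  [0, [-3.3, 0, 0], [0, 0, 0]],
  [0, [-3.4, 0, 0], [0, 0, 0]],
  [0, [-3.3, 0, 0], [0, 0, 0]],
  [0, [0, 0, 0], [0, 0, 0]],
  [0, [0, 0, 0], [0, 0, 0]],
])

```text
clock: 32.35
position: [0.634, 0.0992, 0.2993]
ee_rot: [-1.648, -2.672, 0.003]
force: [0.0, 0.3, -0.2]
width: 0.005
gripper_force: 0.0
```

Request:
send_rows([
  [0, [0, 0, 0], [0, 0, 0]],
])

```text
clock: 32.45
position: [0.6334, 0.1015, 0.3003]
ee_rot: [-1.644, -2.675, 0.001]
force: [-0.2, -0.5, -0.3]
width: 0.006
gripper_force: 0.0
```

Run:
```python
from h import *
Y=2.04
c=bw([[0,-.212,.185]],B)[0]
plan([(*c,Y,0,5)]+leafpath(-1,np.r_[1.85,np.arange(1.75,.05,-.1)],Y,r=.105))
```

```text
at [0.6334 0.1015 0.3003] yaw 2.04 tilt [-0.002  0.001 -1.   ]
[[0, [0.0, 0.0, 2.3], [0, 0, -0.0]], [0, [0.0, 0.0, 2.3], [0, 0, -0.0]], [0, [0.1, 0.0, 2.3], [0, 0, -0.0]], [0, [0.0, 0.0, 2.3], [0, 0, -0.0]], [0, [0.0, 0.0, 2.3], [0, 0, -0.0]]]
[[0, [2.5, 0.0, 0.8], [0, 0, -0.0]]]
[[0, [1.0, 0.0, -0.3], [0, 0, -0.0]]]
[[0, [1.0, 0.0, -0.3], [0, 0, -0.0]]]
[[0, [1.1, 0.0, -0.2], [0, 0, -0.0]]]
[[0, [1.0, 0.0, -0.1], [0, 0, -0.0]]]
[[0, [1.1, 0.0, 0.1], [0, 0, -0.0]]]
[[0, [1.0, 0.0, 0.1], [0, 0, -0.0]]]
[[0, [1.1, 0.0, 0.3], [0, 0, -0.0]]]
[[0, [1.0, 0.0, 0.3], [0, 0, -0.0]]]
[[0, [0.9, 0.0, 0.5], [0, 0, -0.0]]]
[[0, [0.9, 0.0, 0.5], [0, 0, -0.0]]]
[[0, [0.9, 0.0, 0.7], [0, 0, -0.0]]]
[[0, [0.8, 0.0, 0.7], [0, 0, -0.0]]]
[[0, [0.7, 0.0, 0.8], [0, 0, -0.0]]]
[[0, [0.6, 0.0, 0.8], [0, 0, -0.0]]]
[[0, [0.5, 0.0, 0.9], [0, 0, -0.0]]]
[[0, [0.5, 0.0, 1.0], [0, 0, -0.0]]]
[[0, [0.3, 0.0, 1.0], [0, 0, -0.0]]]
end [0.5566 0.2531 0.1093] 2.04
```

Request:
send_rows([
  [0, [0, 0, 2.3], [0, 0, 0]],
  [0, [0, 0, 2.3], [0, 0, 0]],
  [0, [0.1, 0, 2.3], [0, 0, 0]],
  [0, [0, 0, 2.3], [0, 0, 0]],
  [0, [0, 0, 2.3], [0, 0, 0]],
])

```text
clock: 32.95
position: [0.633, 0.1028, 0.1853]
ee_rot: [-1.644, -2.677, -0.0]
force: [0.0, 0.4, -0.3]
width: 0.003
gripper_force: 0.0
```

Request:
send_rows([
  [0, [1.2, 0, 0.2], [0, 0, 0]],
  [0, [1.3, 0, 0.2], [0, 0, 0]],
  [0, [1.0, 0, 0], [0, 0, 0]],
  [0, [1.0, 0, -0.1], [0, 0, 0]],
  [0, [1.1, 0, -0.2], [0, 0, 0]],
])

```text
clock: 33.45
position: [0.6087, 0.152, 0.1862]
ee_rot: [1.646, 2.674, 0.001]
force: [3.8, -2.1, -2.5]
width: 0.004
gripper_force: 1.7
```

Request:
send_rows([
  [0, [1.0, 0, -0.2], [0, 0, 0]],
  [0, [1.1, 0, 0.1], [0, 0, 0]],
  [0, [1.0, 0, 0.1], [0, 0, 0]],
  [0, [1.1, 0, 0.3], [0, 0, 0]],
  [0, [1.0, 0, 0.3], [0, 0, 0]],
])

```text
clock: 33.95
position: [0.5847, 0.1988, 0.1791]
ee_rot: [-1.647, -2.675, -0.001]
force: [1.5, -1.3, 1.9]
width: 0.004
gripper_force: 1.4
```

Request:
send_rows([
  [0, [0.9, 0, 0.5], [0, 0, 0]],
  [0, [0.9, 0, 0.5], [0, 0, 0]],
  [0, [0.9, 0, 0.7], [0, 0, 0]],
  [0, [0.8, 0, 0.7], [0, 0, 0]],
  [0, [0.7, 0, 0.8], [0, 0, 0]],
])

```text
clock: 34.45
position: [0.5658, 0.2359, 0.1465]
ee_rot: [-1.646, -2.675, -0.0]
force: [0.4, 0.4, 1.3]
width: 0.006
gripper_force: 1.0
```

Request:
send_rows([
  [0, [0.6, 0, 0.8], [0, 0, 0]],
  [0, [0.5, 0, 0.9], [0, 0, 0]],
  [0, [0.5, 0, 1.0], [0, 0, 0]],
  [0, [0.3, 0, 1.0], [0, 0, 0]],
  [0, [0, 0, 0.4], [0, 0, 0]],
])

```text
clock: 34.95
position: [0.557, 0.252, 0.1047]
ee_rot: [-1.646, -2.675, 0.002]
force: [0.7, -0.2, 1.0]
width: 0.006
gripper_force: 0.5
```

Request:
send_rows([
  [0, [0, 0, 0.4], [0, 0, 0]],
  [0, [0, 0, 0.3], [0, 0, 0]],
  [0, [0, 0, 0.3], [0, 0, 0]],
  [0, [0, 0, 0.2], [0, 0, 0]],
  [0, [0, 0, 0], [0, 0, 0]],
])

```text
clock: 35.45
position: [0.558, 0.2518, 0.0944]
ee_rot: [1.647, 2.674, 0.0]
force: [-0.8, -0.4, 2.9]
width: 0.005
gripper_force: 1.4
```

Request:
send_rows([
  [0, [0, 0, 0.2], [0, 0, 0]],
  [0, [0, 0, 0.2], [0, 0, 0]],
  [0, [0, 0, 0], [0, 0, 0]],
])

```text
clock: 35.75
position: [0.5581, 0.2519, 0.094]
ee_rot: [1.646, 2.672, 0.0]
force: [-11.2, -9.4, 38.4]
width: 0.002
gripper_force: 19.3
```

Request:
send_rows([
  [0, [0, 0, -0.6], [0, 0, 0]],
  [0, [0, 0, -4], [0, 0, 0]],
  [0, [0, 0, -5], [0, 0, 0]],
  [3.5, [0, 0, -1], [0, 0, 0]],
  [3.5, [0, 0, 0], [0, 0, 0]],
])

```text
clock: 36.25
position: [0.5589, 0.2526, 0.1984]
ee_rot: [1.647, 2.672, 0.005]
force: [-0.6, -1.0, -0.9]
width: 0.128
gripper_force: 0.0
```

Run:
```python
from h import *
d=bw([[-.161,.055,0]],B)[0]; print("dial",d,bw([[-.161,-.06,0]],B)[0])
for n,p in(("red",(126,268)),("t1",(98,218)),("t2",(95,162)),("t4",(163,80)),("t5",(215,73)),("t7",(297,140)),("t8",(307,197))):
    q=onz("top",p[0]/8+190,p[1]/8+240,.065)-d; print(n,np.degrees(np.arctan2(q[1],q[0])).round(1),np.hypot(*q[:2]).round(4))
q=onz("top",180/8+190,182/8+240,.097)-onz("top",122/8+190,207/8+240,.097);print("line",np.degrees(np.arctan2(-q[1],-q[0])))
plan([(d[0],d[1],.20,1.95,3.5,6)]); print(arm.observe()["joints"].round(2))
dishes()
im=cv2.imread("pics/last_top.png");cv2.imwrite("pics/c7.png",cv2.resize(im[100:300,120:320],None,fx=3,fy=3,interpolation=cv2.INTER_CUBIC))
```

```text
dial [0.36854876 0.26762156 0.        ] [0.42063068 0.16509121 0.        ]
red 146.7 0.0368
t1 117.3 0.0349
t2 87.3 0.0343
t4 27.7 0.0339
t5 -1.0 0.0341
t7 -62.0 0.0332
t8 -93.5 0.0347
line 119.58259200847
at [0.5589 0.2526 0.1984] yaw 2.037 tilt [ 0.004  0.002 -1.   ]
[[3.5, [1.7, -2.7, 0.0], [0, 0, 0.01]], [3.5, [1.6, -2.8, -0.1], [0, 0, 0.02]], [3.5, [1.5, -2.7, 0.0], [0, 0, 0.01]], [3.5, [1.6, -2.8, 0.0], [0, 0, 0.02]], [3.5, [1.5, -2.8, 0.0], [0, 0, 0.01]]]
[[3.5, [1.4, -2.9, -0.1], [0, 0, 0.02]]]
end [0.3682 0.2673 0.2004] 1.947
[ 0.04  0.58 -0.85  1.59  0.47  1.18 -0.45]
top [9, 10, 71] [315.9 296.1] [ 0.31  -0.002  0.012]
```

View pics/c7.png

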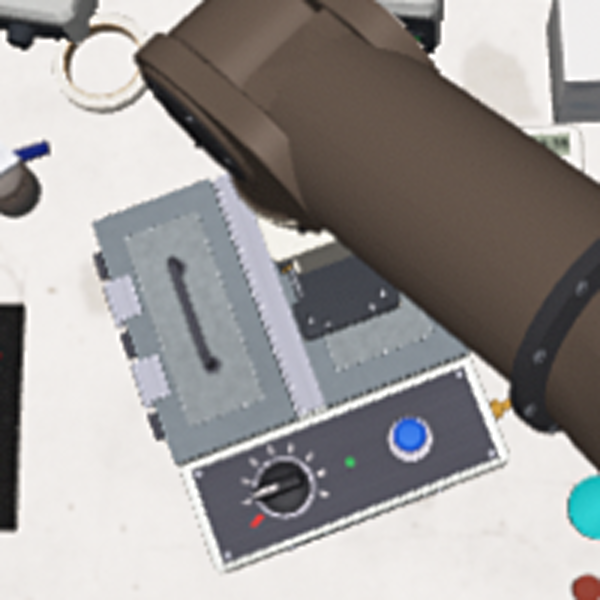

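Run:
```python
from h import *
plan([(.3685,.2676,.20,2.04,3.5,6),(.3685,.2676,.078,2.04,3.5,5)])
```

```text
at [0.5576 0.2512 0.1951] yaw 2.037 tilt [-0.001 -0.001 -1.   ]
[[3.5, [1.7, -2.7, -0.1], [0, 0, -0.0]], [3.5, [1.6, -2.7, -0.1], [0, 0, -0.0]], [3.5, [1.7, -2.7, 0.0], [0, 0, -0.0]], [3.5, [1.6, -2.7, -0.1], [0, 0, -0.0]], [3.5, [1.7, -2.7, -0.1], [0, 0, -0.0]]]
[[3.5, [1.7, -2.7, -0.1], [0, 0, -0.0]]]
[[3.5, [0.0, 0.0, 2.4], [0, 0, -0.0]], [3.5, [0.0, 0.0, 2.5], [0, 0, -0.0]], [3.5, [0.0, 0.0, 2.4], [0, 0, -0.0]], [3.5, [0.0, 0.0, 2.5], [0, 0, -0.0]], [3.5, [0.0, 0.0, 2.4], [0, 0, -0.0]]]
end [0.3679 0.2677 0.0781] 2.037
```

Request:
send_rows([
  [3.5, [1.7, -2.7, -0.1], [0, 0, 0]],
  [3.5, [1.6, -2.7, -0.1], [0, 0, 0]],
  [3.5, [1.7, -2.7, 0], [0, 0, 0]],
  [3.5, [1.6, -2.7, -0.1], [0, 0, 0]],
  [3.5, [1.7, -2.7, -0.1], [0, 0, 0]],
])

```text
clock: 36.85
position: [0.398, 0.2642, 0.1983]
ee_rot: [-1.647, -2.673, 0.005]
force: [0.1, -0.1, 0.3]
width: 0.38
gripper_force: 0.0
```

Request:
send_rows([
  [3.5, [1.7, -2.7, -0.1], [0, 0, 0]],
  [3.5, [0, 0, 0], [0, 0, 0]],
  [3.5, [0, 0, 0], [0, 0, 0]],
  [3.5, [0, 0, 0], [0, 0, 0]],
])

```text
clock: 37.25
position: [0.3688, 0.2677, 0.2004]
ee_rot: [-1.648, -2.674, 0.002]
force: [0.2, -0.5, -0.3]
width: 0.382
gripper_force: 0.0
```

Run:
```python
from h import *
plan([(.3685,.2676,.078,2.04,3.5,5)])
print(arm.observe()["joints"].round(2))
```

```text
at [0.3688 0.2677 0.2004] yaw 2.037 tilt [-0.001 -0.001 -1.   ]
[[3.5, [0.0, 0.0, 2.4], [0, 0, -0.0]], [3.5, [0.0, 0.0, 2.5], [0, 0, -0.0]], [3.5, [0.0, 0.0, 2.4], [0, 0, -0.0]], [3.5, [0.0, 0.0, 2.5], [0, 0, -0.0]], [3.5, [0.0, 0.0, 2.4], [0, 0, -0.0]]]
end [0.3688 0.2677 0.0784] 2.037
[ 0.05  0.34 -0.98  1.95  0.33  1.03 -0.62]
```

Descend, grip, then turn +2.09 about tool z (14 rows of 0.14 plus 0.13).

Request:
send_rows([
  [3.5, [0, 0, 2.4], [0, 0, 0]],
  [3.5, [0, 0, 2.5], [0, 0, 0]],
  [3.5, [0, 0, 2.4], [0, 0, 0]],
  [3.5, [0, 0, 2.5], [0, 0, 0]],
  [3.5, [0, 0, 2.4], [0, 0, 0]],
])

```text
clock: 37.75
position: [0.3688, 0.2679, 0.0774]
ee_rot: [-1.649, -2.673, 0.001]
force: [0.4, 0.3, 0.1]
width: 0.383
gripper_force: 0.0
```

Request:
send_rows([
  [3.5, [0, 0, 0], [0, 0, 0]],
  [0, [0, 0, 0], [0, 0, 0]],
  [0, [0, 0, 0], [0, 0, 0]],
  [0, [0, 0, 0], [0, 0, 0]],
  [0, [0, 0, 0], [0, 0, 0]],
], force=20)

```text
clock: 38.25
position: [0.3693, 0.269, 0.0801]
ee_rot: [1.647, 2.674, 0.004]
force: [3.5, 1.8, 1.9]
width: 0.127
gripper_force: 20.0
```

Request:
send_rows([
  [0, [0, 0, 0], [0, 0, 0.05]],
  [0, [0, 0, 0], [0, 0, 0.1]],
  [0, [0, 0, 0], [0, 0, 0.1]],
])

```text
clock: 38.55
position: [0.3693, 0.269, 0.0802]
ee_rot: [1.973, 2.444, 0.004]
force: [2.1, 0.4, 1.9]
width: 0.126
gripper_force: 20.0
```

Run:
```python
from h import *
plan([])
s=arm.observe();print(s["joints"].round(2),s["force"],s["ft_torque"],s["width"])
```

```text
at [0.3693 0.269  0.0802] yaw 1.783 tilt [ 0.002  0.002 -1.   ]
end [0.3693 0.269  0.0802] 1.783
[-0.14  0.48 -0.78  2.09  0.49  0.76 -1.03] [2.06801503 0.38972913 1.86600262] [ 0.05517387 -0.57867286  0.00262214] 0.12624872793782657
```

Request:
send_rows([
  [0, [0, 0, 0], [0, 0, 0.14]],
  [0, [0, 0, 0], [0, 0, 0.14]],
  [0, [0, 0, 0], [0, 0, 0.14]],
  [0, [0, 0, 0], [0, 0, 0.14]],
  [0, [0, 0, 0], [0, 0, 0.14]],
])

```text
clock: 39.05
position: [0.369, 0.269, 0.0802]
ee_rot: [-2.693, -1.617, -0.004]
force: [0.9, 0.1, 1.4]
width: 0.129
gripper_force: 20.0
```

Request:
send_rows([
  [0, [0, 0, 0], [0, 0, 0.1]],
  [0, [0, 0, 0], [0, 0, 0]],
])

```text
clock: 39.25
position: [0.369, 0.2691, 0.0801]
ee_rot: [-2.767, -1.487, -0.004]
force: [1.8, 0.2, 5.3]
width: 0.129
gripper_force: 20.0
```

Run:
```python
from h import *
plan([])
s=arm.observe();print(s["joints"].round(2),s["force"],s["width"])
```

```text
at [0.369  0.2691 0.0801] yaw 0.986 tilt [ 0.002  0.001 -1.   ]
end [0.369  0.2691 0.0801] 0.986
[-0.3   0.43 -0.57  2.1   0.36  0.7  -1.69] [1.83161109 0.18374944 5.2663071 ] 0.12918731059392932
```

Request:
send_rows([
  [0, [0, 0, 0], [0, 0, 0.14]],
  [0, [0, 0, 0], [0, 0, 0.14]],
  [0, [0, 0, 0], [0, 0, 0.14]],
  [0, [0, 0, 0], [0, 0, 0.14]],
  [0, [0, 0, 0], [0, 0, 0.14]],
])

```text
clock: 39.75
position: [0.3688, 0.2693, 0.0801]
ee_rot: [-3.108, -0.447, -0.003]
force: [0.5, 0.9, 5.2]
width: 0.126
gripper_force: 20.0
```

Run:
```python
from h import *
plan([])
s=arm.observe();print(s["joints"].round(2),s["force"],s["width"])
```

```text
at [0.3688 0.2693 0.0801] yaw 0.286 tilt [ 0.002  0.002 -1.   ]
end [0.3688 0.2693 0.0801] 0.286
[-0.43  0.39 -0.4   2.11  0.24  0.67 -2.28] [0.51044459 0.87916793 5.15577657] 0.12575499309685612
```

Request:
send_rows([
  [0, [0, 0, 0], [0, 0, 0.12]],
  [0, [0, 0, 0], [0, 0, 0.12]],
  [0, [0, 0, 0], [0, 0, 0.1]],
  [0, [0, 0, 0], [0, 0, 0]],
  [0, [0, 0, 0], [0, 0, 0]],
])

```text
clock: 40.25
position: [0.3688, 0.2694, 0.0801]
ee_rot: [-3.139, 0.076, -0.003]
force: [1.2, 0.7, 6.0]
width: 0.127
gripper_force: 20.0
```

Request:
send_rows([
  [3.5, [0, 0, 0], [0, 0, 0]],
  [3.5, [0, 0, 0], [0, 0, 0]],
  [3.5, [0, 0, 0], [0, 0, 0]],
  [3.5, [0, 0, -3], [0, 0, 0]],
  [3.5, [0, 0, -4], [0, 0, 0]],
])

```text
clock: 40.75
position: [0.3666, 0.2672, 0.1484]
ee_rot: [3.138, -0.08, -0.006]
force: [0.9, -0.1, 0.3]
width: 0.376
gripper_force: 0.0
```

Request:
send_rows([
  [0, [0, 0, -4], [0, 0, -0.15]],
  [0, [0, 0, -2], [0, 0, -0.15]],
  [0, [0, 0, 0], [0, 0, -0.15]],
  [0, [0, 0, 0], [0, 0, -0.15]],
  [0, [0, 0, 0], [0, 0, -0.15]],
])

```text
clock: 41.25
position: [0.3679, 0.2681, 0.2092]
ee_rot: [2.948, 1.084, -0.0]
force: [0.3, 0.4, -0.1]
width: 0.016
gripper_force: 0.0
```

Request:
send_rows([
  [0, [0, 0, 0], [0, 0, 0]],
  [0, [0, 0, 0], [0, 0, 0]],
])

```text
clock: 41.45
position: [0.368, 0.2681, 0.209]
ee_rot: [2.955, 1.067, -0.001]
force: [-0.3, -0.3, 0.4]
width: 0.007
gripper_force: 0.0
```

Run:
```python
from h import *
plan([(.4207,.1653,.20,.68,0,4),(.4207,.1653,.108,.68,0,3)])
dishes()
a=cv2.imread("pics/last_top.png")[230:300,180:280];b=cv2.imread("pics/last_side.png")[130:230,180:280]
f=lambda i,s:cv2.resize(i,None,fx=s,fy=s,interpolation=cv2.INTER_CUBIC)
cv2.imwrite("pics/c8.png",cv2.hconcat([cv2.resize(f(a,4),(400,300)),cv2.resize(f(b,4),(300,300))]))
```

```text
at [0.368  0.2681 0.209 ] yaw 0.693 tilt [-0. -0. -1.]
[[0, [-0.6, 2.8, 0.2], [0, 0, 0.0]], [0, [-0.7, 2.8, 0.3], [0, 0, 0.01]], [0, [-0.6, 2.9, 0.2], [0, 0, 0.0]], [0, [-0.6, 2.8, 0.2], [0, 0, 0.0]]]
[[0, [0.0, 0.0, 3.1], [0, 0, 0.0]], [0, [0.0, 0.0, 3.0], [0, 0, 0.0]], [0, [0.0, 0.0, 3.1], [0, 0, 0.0]]]
end [0.4205 0.165  0.108 ] 0.683
```

View pics/c8.png

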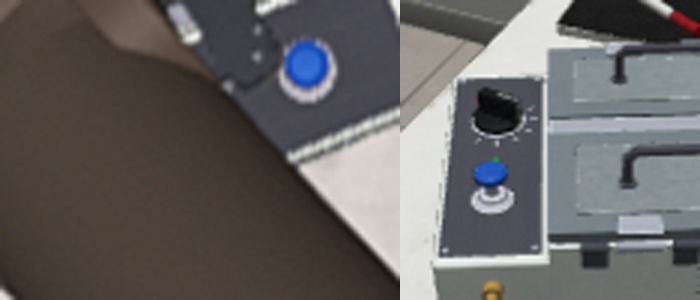

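Request:
send_rows([
  [0, [-0.6, 2.8, 0.2], [0, 0, 0]],
  [0, [-0.7, 2.8, 0.3], [0, 0, 0]],
  [0, [-0.6, 2.9, 0.2], [0, 0, 0]],
  [0, [-0.6, 2.8, 0.2], [0, 0, 0]],
  [0, [0, 0, 0], [0, 0, 0]],
])

```text
clock: 42.05
position: [0.423, 0.1619, 0.1997]
ee_rot: [2.955, 1.062, -0.001]
force: [-0.6, -0.4, -0.4]
width: 0.006
gripper_force: 0.0
```

Request:
send_rows([
  [0, [0, 0, 3.1], [0, 0, 0]],
  [0, [0, 0, 3.0], [0, 0, 0]],
  [0, [0, 0, 3.1], [0, 0, 0]],
  [0, [0, 0, 0], [0, 0, 0]],
  [0, [0, 0, 0], [0, 0, 0]],
])

```text
clock: 42.55
position: [0.4212, 0.1662, 0.1085]
ee_rot: [-2.952, -1.074, 0.002]
force: [0.5, 0.5, 0.7]
width: 0.008
gripper_force: 0.0
```

Run:
```python
from h import *
plan([])
dishes()
a=cv2.imread("pics/last_top.png")[230:300,180:280];b=cv2.imread("pics/last_side.png")[130:210,180:280]
f=lambda i:cv2.resize(i,(400,320),interpolation=cv2.INTER_CUBIC)
cv2.imwrite("pics/c9.png",cv2.hconcat([f(a),f(b)]))
```

```text
at [0.4212 0.1662 0.1085] yaw 0.698 tilt [-0.001 -0.    -1.   ]
end [0.4212 0.1662 0.1085] 0.698
```

View pics/c9.png

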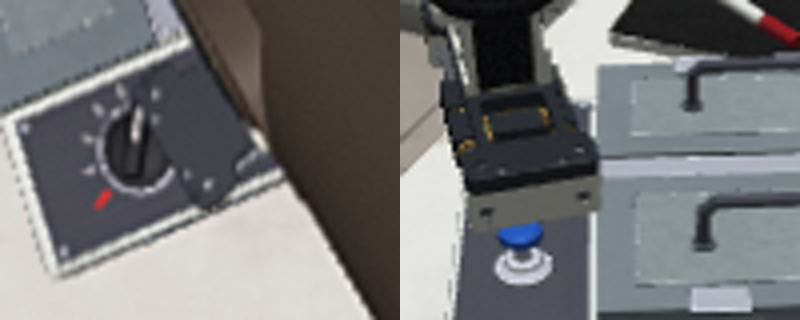

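Request:
send_rows([
  [0, [0, 0, 0.7], [0, 0, 0]],
  [0, [0, 0, 0.5], [0, 0, 0]],
  [0, [0, 0, 0.5], [0, 0, 0]],
  [0, [0, 0, 0.4], [0, 0, 0]],
  [0, [0, 0, 0], [0, 0, 0]],
])

```text
clock: 43.15
position: [0.4229, 0.1665, 0.088]
ee_rot: [-2.952, -1.074, -0.005]
force: [0.9, 0.6, 9.7]
width: -0.0
gripper_force: 4.5
```

Request:
send_rows([
  [0, [0, 0, 0.2], [0, 0, 0]],
  [0, [0, 0, 0], [0, 0, 0]],
])

```text
clock: 43.35
position: [0.4232, 0.1666, 0.0876]
ee_rot: [2.952, 1.073, 0.006]
force: [-5.7, -2.5, 35.5]
width: 0.003
gripper_force: 17.7
```

At its stop (35 N, past the 9 N spring force). Release and retreat.

Request:
send_rows([
  [0, [0, 0, 0], [0, 0, 0]],
  [0, [0, 0, -1.5], [0, 0, 0]],
  [0, [0, 0, -3], [0, 0, 0]],
  [0, [0, 0, -5], [0, 0, 0]],
  [0, [0, 0, -5], [0, 0, 0]],
])

```text
clock: 43.85
position: [0.4205, 0.1653, 0.2313]
ee_rot: [-2.952, -1.074, 0.003]
force: [1.7, -0.3, 0.1]
width: 0.005
gripper_force: 0.0
```

Request:
send_rows([
  [0, [-4, 3, -4], [0, 0, 0]],
  [0, [-4, 3, 0], [0, 0, 0]],
  [0, [-4, 3, 0], [0, 0, 0]],
  [0, [-4, 3, 0], [0, 0, 0]],
  [0, [-4, 3, 0], [0, 0, 0]],
])

```text
clock: 44.35
position: [0.366, -0.0689, 0.2615]
ee_rot: [2.952, 1.073, 0.001]
force: [1.9, -0.6, 0.0]
width: 0.004
gripper_force: 0.0
```

Request:
send_rows([
  [0, [0, 0, 0], [0, 0, 0]],
  [0, [0, 0, 0], [0, 0, 0]],
  [0, [0, 0, 0], [0, 0, 0]],
])

```text
clock: 44.65
position: [0.3672, -0.0662, 0.2613]
ee_rot: [-2.952, -1.075, 0.0]
force: [0.0, 0.5, 0.7]
width: 0.004
gripper_force: 0.0
```

Run:
```python
from h import *
plan([])
dishes()
a=cv2.imread("pics/last_top.png")[110:300,120:320];b=cv2.imread("pics/last_side.png")[100:290,160:360]
f=lambda i:cv2.resize(i,(400,380),interpolation=cv2.INTER_CUBIC)
cv2.imwrite("pics/c10.png",cv2.hconcat([f(a),f(b)]))
```

```text
at [ 0.3672 -0.0662  0.2613] yaw 0.699 tilt [-0.  0. -1.]
end [ 0.3672 -0.0662  0.2613] 0.699
```

View pics/c10.png

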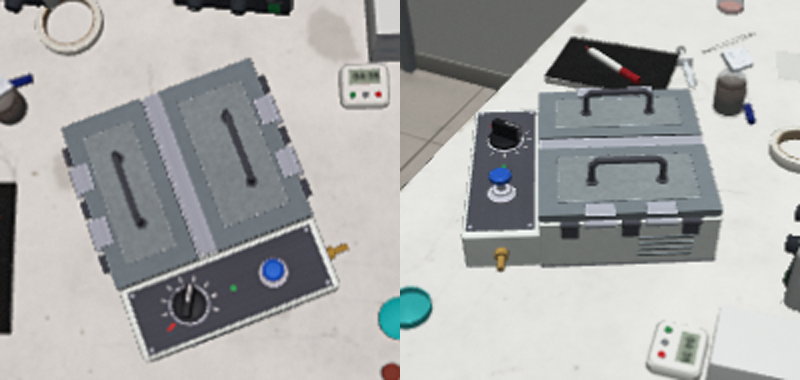

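```bash
python3 -c "
from cell import arm
print(arm.sign_off())"
```

```text
the job is handed in; nothing more can be done
None
```

I handed the job in at about 45 s, with no verdict returned: four dishes are in the box, the left leaf was shut first and the right leaf laps over it, the dial is on the fifth click, the plunger was pressed to its stop and is up again, and the timer was not touched.

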